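# Load the missing cell into the hand-sanitiser dispenser

### The job

The sanitiser dispenser lies on its back with its cover off and one battery bay empty. Take the large cell from the tray and put it in: its flat end goes in first, nub end raised, pushed against the spring contact, then the nub end is pressed down until it clicks under the catch and stays held. Be gentle with the box and never drive the spring to its stop, and leave the small cell and the other things where they are.

Things in the scene. Friction and masses are not known exactly. Their poses are not given: they have to be found in the camera images.
- cell_center (a point): centre of the large (D-size) cell, an aluminium-coloured cylinder 34 mm in diameter and 61.5 mm long, 0.1 to 0.2 kg, lying along its x axis. +x end: a steel nub 10 mm across and 2 mm long (included in the 61.5) and a grey band beside it; -x end: flat. It lies in one of the tray's two troughs, its axis 25 mm above the desk
- cell_nub (a point): tip of the large cell's nub, on its axis, 30.75 mm along +x from the centre; axes as the cell's
- cell_flat (a point): middle of the large cell's flat end, 30.75 mm along -x from the centre; axes as the cell's
- small_cell_center (a point): centre of the smaller (C-size) cell, 26 mm in diameter and 50 mm long, which does not fit and stays in the other trough
- tray: fixed grey tray, 85 (x) by 150 (y) by 8 mm, with two troughs along its x at y = -36 and +36 mm, each kept by two ridges 5 mm high and 27 mm apart; origin: centre of the underside, on the desk
- dispenser: fixed white dispenser back shell on the desk. Origin: on the desk, under the empty bay's axis and the tip of its relaxed spring contact. +x runs along the empty bay from spring to catch, z up. Shell x -70 to 195, y -126 to 56 mm, side rims 24 mm high; clear reservoir x 95 to 185 mm, 66 mm high. At y = -70 mm a second bay holds an identical cell, fixed, the other way round
- bay (a point): mark fixed in the shell on the empty bay's centre plane, below the relaxed spring's tip, 22 mm above the desk; axes as the dispenser's. The black battery box is a stiff push-fit in the shell (firm beyond 100 N) and stands 0 to 14 mm proud, unmeasured: the bay's floor is 0 to 14 mm above this mark; find it by touch. Two side rails, 12 mm above the floor, 36 mm apart, x 4 to 54 mm
- wall (a point): mark fixed in the shell, 57.5 mm along +x from the bay mark, below the face of the bay's contact wall (36 mm wide). On the wall is the catch: a lip 14 mm wide, 36 to 40 mm above the bay's floor, overhanging 6 mm to -x. Seated, the cell lies on the floor (axis 17 mm up), nub on the wall, end edge under the lip, spring in about 4 mm; passing the lip takes it to about 8 mm
- spring (a joint): how far the empty bay's spring contact is pushed in to -x, in m: 0 relaxed, 0.013 at its stop; 0.8 N per mm. It is a round nose of 7 mm radius, centre 10 mm above the bay's floor, tip at dispenser x = 0 when relaxed; behind it its housing, x -26 to -14 mm, 40 mm wide, 28 mm above the floor
- driver: loose screwdriver, 160 mm, on the desk; leave alone
- tape: loose tape dispenser, 150 by 60 by 82 mm; leave alone
- flask: loose steel flask, 60 mm in diameter, 190 mm high; leave alone
- marker: loose marker pen, 118 mm long; leave alone
- stapler: loose stapler, 130 mm long; leave alone
Not all that is in view belongs to the job. What is shaped like the part that bears cell_center but red, turquoise or yellow is not meant.

How it is judged:
By the outcome, as a careful person would: the job done as asked, in the order asked, and still so for the second after the job is handed in, with the robot touching nothing.
It also fails if it takes over 64 s, if anything falls off the work surface, if the arm or the gripper's body presses on something with over 40 N, if the wrist force passes 120 N, or if a joint passes its speed limit or range.

### The arm

A 7-joint arm with a two-finger parallel gripper is mounted at the origin on the work surface. World frame = base frame: x ahead of the robot, y to its left, z up, the work surface at z = 0. Lengths are in m, angles in rad, forces in N, time in s.
With the tool pointing down it reaches from about 0.4 to 0.85 m from the base axis. Payload 4.4 kg.
Tool frame: the origin (TCP) lies at the very end of the fingers, on their centre line; the grasp point (between the pads) lies 19 mm behind it (grasp_offset is the distance from the TCP to the grasp point, in m); y points along the fingers, z is the direction in which the jaws open and shut, and the axes are right-handed (so a half turn about y gives the same grasp; the last joint's range is limited). The gripper opens to 94 mm and grips with 3 to 60 N. Pads are 16 mm wide; open, the fingers measure 119 mm over their backs; the gripper's body (75 mm by 177 mm) begins 78 mm behind the grasp point.
Start: joints at [-1.258, 0.628, 0.038, 1.517, -0.027, 0.996, -0.02], TCP at [0.24, 0.604, 0.205] pointing down, gripper open.
Joint ranges: [-3.06, 3.06], [-0.37, 2.12], [-1.25, 1.32], [0.18, 2.47], [-1.1, 4.24], [0.23, 1.98], [-2.94, 2.94]. Speed limits (rad/s): [2.57, 2.57, 3.14, 3.14, 3.14, 3.14, 3.14].

### API

Orientations are given as a unit quaternion [x, y, z, w].
In Python, from cell import * gives the robot as it stands. The module is installed in compiled form; this text tells all that it offers.
- The arm moves only by the tool arm_command, never from a script. Its arguments are lists of equal length, an entry for each row: "offset": the shift along the tool's x, y, z in mm, a list of three; "dr": the turn, a rotation vector about the tool's x, y, z in rad, a list of three. A call has 1 to 10 rows; each row shifts and turns the commanded pose from where the row before left it, along the tool's axes as they then stand; what a row does not reach is not made up. A row lasts 1/10 s, in which the tool goes at most 50 mm and 8.59 degrees, less where a joint would pass 70% of its speed; a pose out of reach is approached as far as the arm can. A call with a gripper value outside its range is refused whole. "gripper" is the opening, from 0 (shut) to 1 (fully open), set as the call begins (left out, the last holds). The fingers move at their own pace and stop on an object; "grip_force" is the grip in N (left out, the last holds). Time passes only in rows, so rows that do not move let the fingers close. It gives the time, the measured TCP pose, the force and the opening at its end, in the units of the state.
- sense(): the state, without advancing time (a new reading comes with each control period).
- capture(name): name is "scene" or "side" or "wrist"; returns the picture (480x640x3 uint8, red, green, blue); there is no depth.
- calibration(name): a dict with "intrinsics" (3x3 intrinsics, pixels), "dist_coeffs" ([k1, k2, p1, p2, k3] as OpenCV has them; the pictures are not rectified), "R" (3x3) and "t" (3): a world point X has camera coordinates R X + t. Camera axes: x right, y down, z forward; pixel columns grow to the right and rows downward; lengths in m; the calibration is good to about 2 mm. A picture is of the moment at which its call begins: read the wrist's pose just before it. calibration takes no time and is no camera call; for the wrist camera it gives the pose at the moment of the call.
- close_job(): hands the job in, once; it reports no verdict.
The state is a dict: "clock": time; "joints": joint angles; "dq": joint speeds; "joint_efforts": joint torques, N m; "ee_pos": TCP position; "tool_rot": TCP orientation; "contact_force": force on the tool from outside, world axes, zero at the start; "ft_torque": the same for the moment, N m; "finger_gap": opening from 0.0 (shut) to 1.0 (fully open).
Only numpy, scipy, OpenCV 4.12 (cv2) and the standard library are available. Lean on these libraries where they do the work, as an engineer would, in place of code of your own. Each camera call takes 0.05 s, during which the arm holds its last target.

## Working session

There is one attempt and no reset: what is moved stays moved. The work goes in short steps, Python scripts to look and compute and a tool call to move; the robot and the scene stay as the last step left them, time stands still between calls to the robot, and variables do not carry over. Pictures are saved under pics/ and viewed, and the job is handed in when it is done.

Besides the shell and the picture viewer there is one more tool, called after "Call:" as name(argument=value, ...) on one line, values as JSON. arm_command: Moves the arm, as the interface text tells. Its arguments: {"type":"object","properties":{"offset":{"type":"array","items":{"type":"array","items":{"type":"number"}}},"dr":{"type":"array","items":{"type":"array","items":{"type":"number"}}},"gripper":{"type":"number"},"grip_force":{"type":"number"}},"required":["offset","dr"]}

```bash
mkdir -p pics
python3 - <<'E'
from cell import *
import cv2
s=sense()
for k,v in s.items(): print(k,v)
for n in ("scene","side","wrist"):
    c=calibration(n); print(n,c)
    cv2.imwrite(f"pics/{n}0.png",capture(n)[:,:,::-1])
E
```

```text
clock 0.0
joints [-1.25776041  0.62935622  0.03842787  1.51834753 -0.02700849  0.99629886
 -0.02000315]
dq [ 0.00097805  0.00045439  0.00085889  0.00033619  0.00014957 -0.00125175
 -0.00138457]
joint_efforts [-9.97382303e-04 -5.49727857e+01  1.14315458e+00 -1.86625367e+01
 -5.22661780e-02  2.37173843e-02  1.59713331e-04]
ee_pos [0.2401127  0.60330977 0.20455388]
tool_rot [ 0.69511719 -0.13326035  0.13301514 -0.69380166]
contact_force [-0.75314702  0.46374059 -0.49024467]
ft_torque [ 0.00349128 -0.02377412  0.02993287]
finger_gap 0.9969965184743529
scene {'intrinsics': array([[571.76021366,   0.        , 316.39991679],
       [  0.        , 571.76021366, 245.09508322],
       [  0.        ,   0.        ,   1.        ]]), 'dist_coeffs': array([-0.09396759,  0.        ,  0.        ,  0.        ,  0.        ]), 'R': array([[-0.52719933,  0.84961988, -0.01438489],
       [ 0.7190101 ,  0.4370046 , -0.54041786],
       [-0.45286349, -0.29525081, -0.84127381]]), 't': array([ 0.2278882 , -0.46689193,  1.35930078])}
side {'intrinsics': array([[502.75648939,   0.        , 315.42780705],
      
[... 154 characters left out ...]
   ,  0.        ,  0.        ]), 'R': array([[ 0.98576868, -0.16801707, -0.00551156],
       [-0.12084442, -0.68544952, -0.718022  ],
       [ 0.11686205,  0.70846964, -0.69599859]]), 't': array([-0.58351288,  0.21904494,  0.74569129])}
wrist {'intrinsics': array([[337.78899099,   0.        , 318.11706919],
       [  0.        , 337.78899099, 235.79576904],
       [  0.        ,   0.        ,   1.        ]]), 'dist_coeffs': array([0.01803318, 0.        , 0.        , 0.        , 0.        ]), 'R': array([[ 0.3700259 ,  0.92901953, -0.00188214],
       [ 0.89689619, -0.35670164,  0.26142142],
       [ 0.24219424, -0.09842078, -0.96522293]]), 't': array([-0.6495363 , -0.02718552,  0.39201006])}
```

View pics/scene0.png

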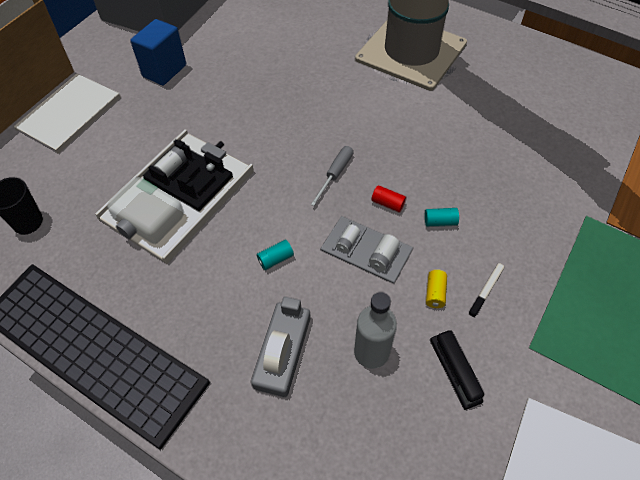

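View pics/side0.png

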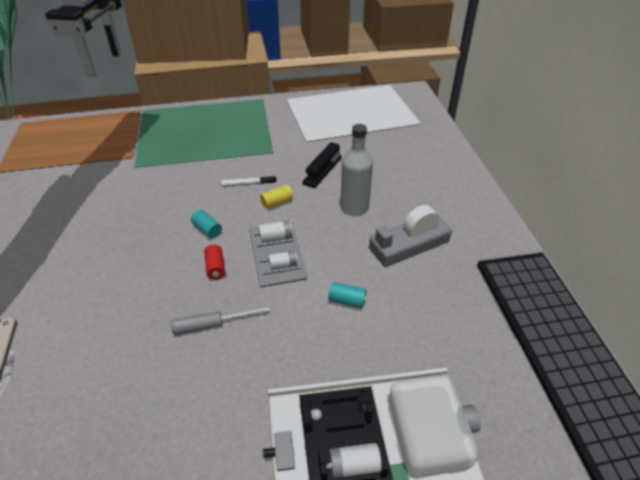

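View pics/wrist0.png

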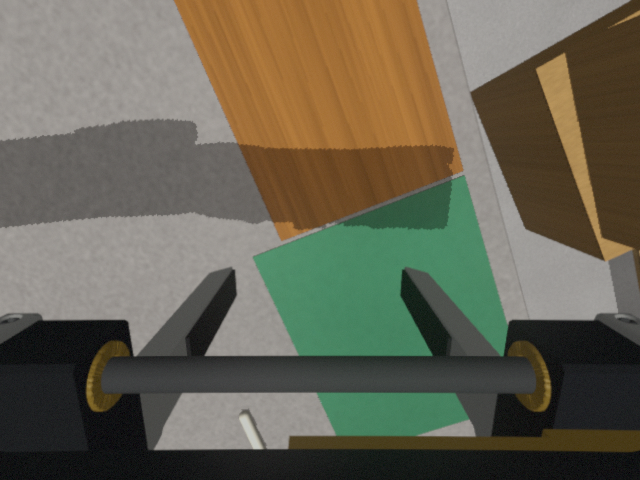

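```bash
cat > h.py <<'E'
import numpy as np, cv2, json
from scipy.spatial.transform import Rotation as Rot
def ray(c,px):
    p=cv2.undistortPoints(np.array([[px]],float),c['intrinsics'],c['dist_coeffs'])[0,0]
    R=c['R'];t=c['t']; o=-R.T@t; d=R.T@np.array([p[0],p[1],1.]); return o,d/np.linalg.norm(d)
def plane(c,px,z):
    o,d=ray(c,px); return o+d*(z-o[2])/d[2]
def proj(c,X):
    X=np.atleast_2d(np.array(X,float))
    return cv2.projectPoints(X,cv2.Rodrigues(c['R'])[0],c['t'],c['intrinsics'],c['dist_coeffs'])[0][:,0]
def tri(c1,p1,c2,p2):
    o1,d1=ray(c1,p1);o2,d2=ray(c2,p2)
    A=np.stack([d1,-d2],1);s=np.linalg.lstsq(A,o2-o1,rcond=None)[0]
    a=o1+s[0]*d1;b=o2+s[1]*d2
    return (a+b)/2,np.linalg.norm(a-b)
E
python3 - <<'E'
import cv2
a=cv2.imread('pics/scene0.png');b=cv2.imread('pics/side0.png')
cv2.imwrite('pics/c1.png',cv2.resize(a[205:290,310:425],None,fx=6,fy=6,interpolation=cv2.INTER_CUBIC))
cv2.imwrite('pics/c2.png',cv2.resize(a[120:270,90:260],None,fx=4,fy=4,interpolation=cv2.INTER_CUBIC))
cv2.imwrite('pics/c3.png',cv2.resize(b[360:480,255:490],None,fx=3,fy=3,interpolation=cv2.INTER_CUBIC))
cv2.imwrite('pics/c4.png',cv2.resize(b[210:295,235:320],None,fx=6,fy=6,interpolation=cv2.INTER_CUBIC))
E
```

```text
(no output)
```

View pics/c1.png

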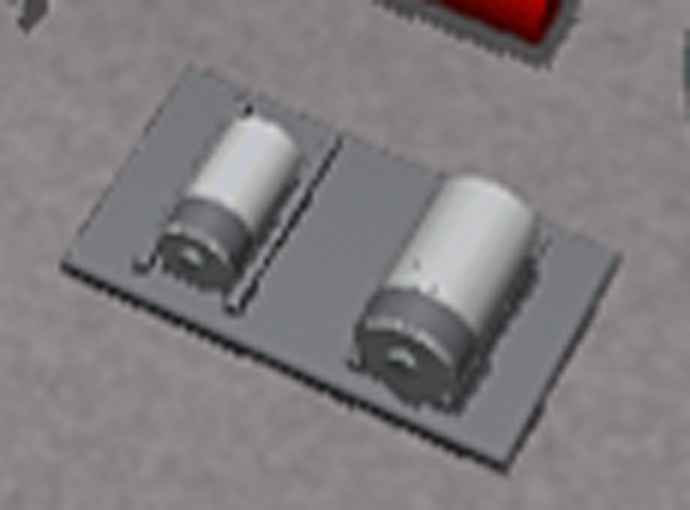

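View pics/c2.png

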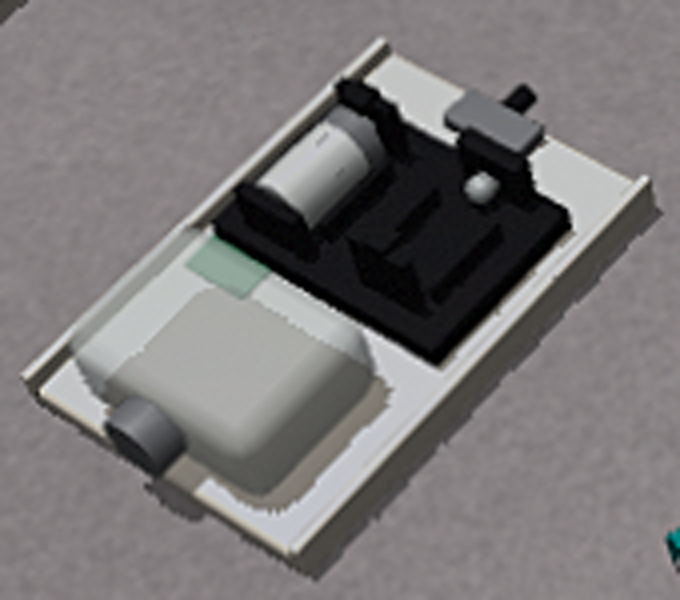

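View pics/c3.png

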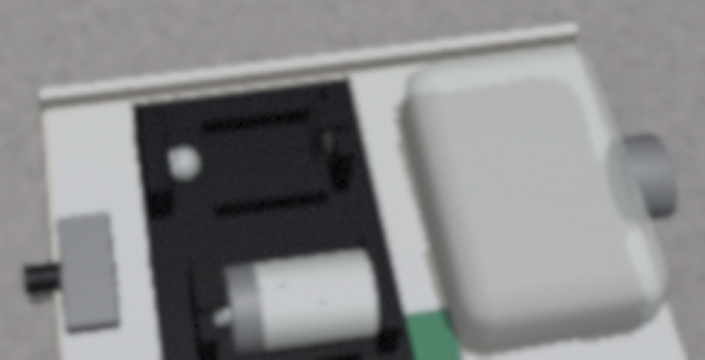

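View pics/c4.png

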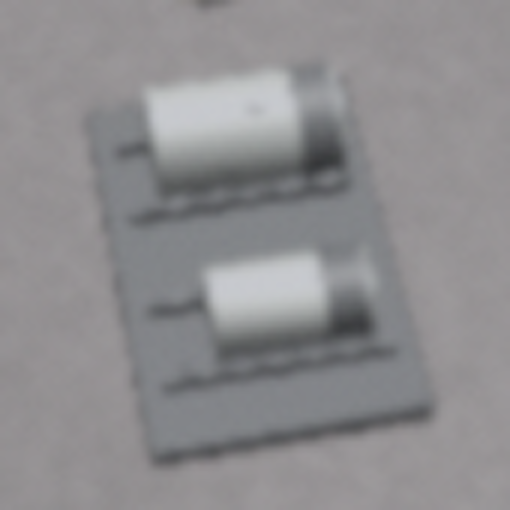

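Run:
```python
from cell import *
from h import *
c=calibration('scene');s=calibration('side')
P=lambda l,o,k,z,cc:[plane(cc,(o[0]+x/k,o[1]+y/k),z).round(4) for x,y in l]
t=P([(62,265),(190,65),(620,258),(507,468)],(310,205),6,.008,c);print('tray',t,np.mean(t,0))
t2=P([(90,105),(345,68),(435,405),(155,452)],(235,210),6,.008,s);print('tray side',t2,np.mean(t2,0))
print('nub',P([(403,357)],(310,205),6,.025,c))
print('rimscene',P([(648,180),(300,550),(385,42),(28,378)],(90,120),4,.024,c))
print('rimside',P([(42,92),(577,28)],(255,360),3,.024,s))
```

```text
tray [array([0.598 , 0.1115, 0.008 ]), array([0.5129, 0.1068, 0.008 ]), array([0.5071, 0.2561, 0.008 ]), array([0.5902, 0.2606, 0.008 ])] [0.55205 0.18375 0.008  ]
tray side [array([0.506 , 0.2556, 0.008 ]), array([0.5902, 0.2589, 0.008 ]), array([0.5962, 0.1078, 0.008 ]), array([0.5133, 0.1039, 0.008 ])] [0.551425 0.18155  0.008   ]
nub [array([0.5822, 0.2199, 0.025 ])]
rimscene [array([ 0.508 , -0.1042,  0.024 ]), array([ 0.7674, -0.1133,  0.024 ]), array([ 0.5014, -0.2796,  0.024 ]), array([ 0.762 , -0.2898,  0.024 ])]
rimside [array([ 0.5066, -0.1088,  0.024 ]), array([ 0.7683, -0.1198,  0.024 ])]
```

```bash
cat >> h.py <<'E'
def Rt(yaw,pitch=0,flip=1):
    """tool rot: y down, z along world y rotated by yaw (deg), flip=-1 the other way; pitch (deg)>0 raises the +x end"""
    cy,sy=np.cos(np.radians(yaw)),np.sin(np.radians(yaw))
    ydn=np.array([0,0,-1.]); z=flip*np.array([-sy,cy,0]); x=np.cross(ydn,z)
    R=np.stack([x,ydn,z],1)
    ax=np.array([-sy,cy,0]) # rotation about -y raises +x
    return Rot.from_rotvec(-np.radians(pitch)*ax).as_matrix()@R
def plan(s,pos,R,n,nr=None):
    """rows from measured state to target"""
    R0=Rot.from_quat(s['tool_rot']);p0=np.array(s['ee_pos'])
    rv=(R0.inv()*Rot.from_matrix(R)).as_rotvec()
    print('world d mm',((np.array(pos)-p0)*1000).round(1),'rotvec',rv.round(3),'deg',np.degrees(np.linalg.norm(rv)).round(1))
    nr=nr or n
    off=[];dr=[];Rc=R0;p=p0
    for i in range(n):
        d=(np.array(pos)-p0)/n
        o=Rc.inv().apply(d)*1000
        r=rv/nr if i<nr else rv*0
        off.append([round(float(v),1) for v in o]);dr.append([round(float(v),3) for v in r])
        Rc=Rc*Rot.from_rotvec(r)
    print('offset',off);print('dr',dr)
E
python3 - <<'E'
from cell import *
from h import *
s=sense();print(Rot.from_quat(s['tool_rot']).as_matrix().round(3))
c=calibration('scene')
print('flask base',plane(c,(375,365),0),'tape',plane(c,(280,345),.03))
print(Rt(-2.2),Rt(-2.2,0,-1))
w=calibration('wrist');R0=Rot.from_quat(s['tool_rot']).as_matrix()
cam=-w['R'].T@w['t'];print('cam in tool',R0.T@(cam-s['ee_pos']),'cam R in tool',(w['R']@R0).round(3))
plan(s,[.575,-.165,.25],Rt(-2.2,0,1),20)
plan(s,[.575,-.165,.25],Rt(-2.2,0,-1),20)
E
```

```text
[[ 0.929 -0.001  0.37 ]
 [-0.37  -0.001  0.929]
 [ 0.    -1.    -0.001]]
flask base [0.73892172 0.30366433 0.        ] tape [0.80040511 0.15944314 0.03      ]
[[ 0.99926292  0.          0.03838781]
 [-0.03838781  0.          0.99926292]
 [ 0.         -1.          0.        ]] [[-0.99926292  0.         -0.03838781]
 [ 0.03838781  0.         -0.99926292]
 [ 0.         -1.          0.        ]]
cam in tool [-0.07604143 -0.17959689  0.00057446] cam R in tool [[ 0.     0.     1.   ]
 [ 0.965 -0.261 -0.   ]
 [ 0.261  0.965 -0.   ]]
world d mm [ 334.8 -768.5   45.2] rotvec [ 0.001 -0.34  -0.   ] deg 19.5
offset [[29.8, -2.2, -29.5], [29.3, -2.2, -30.0], [28.7, -2.2, -30.5], [28.2, -2.2, -31.0], [27.7, -2.2, -31.5], [27.1, -2.2, -31.9], [26.6, -2.2, -32.4], [26.0, -2.2, -32.8], [25.5, -2.2, -33.3], [24.9, -2.2, -33.7], [24.3, -2.2, -34.1], [23.8, -2.2, -34.5], [23.2, -2.2, -34.9], [22.6, -2.2, -35.3], [22.0, -2.2, -35.7], [21.3, -2.2, -36.1], [20.7, -2.3, -36.4], [20.1, -2.3, -36.8], [19.5, -2.3, -37.1], [18.8, -2.3, -37.4]]
dr [[0.0, -0.017, -0.0], [0.0, -0.017, -0.0], [0.0, -0.017, -0.0], 
[... 513 characters left out ...]
9.2, -2.2, -14.8], [40.9, -2.2, -9.2], [41.8, -2.2, -3.4], [41.8, -2.2, 2.5], [41.1, -2.2, 8.3], [39.5, -2.2, 14.0], [37.2, -2.3, 19.3], [34.1, -2.3, 24.3], [30.4, -2.3, 28.9], [26.1, -2.3, 32.8], [21.2, -2.3, 36.1], [16.0, -2.3, 38.7], [10.4, -2.3, 40.6], [4.6, -2.3, 41.7], [-1.2, -2.3, 41.9], [-7.1, -2.3, 41.3], [-12.8, -2.3, 39.9]]
dr [[0.0, 0.14, 0.0], [0.0, 0.14, 0.0], [0.0, 0.14, 0.0], [0.0, 0.14, 0.0], [0.0, 0.14, 0.0], [0.0, 0.14, 0.0], [0.0, 0.14, 0.0], [0.0, 0.14, 0.0], [0.0, 0.14, 0.0], [0.0, 0.14, 0.0], [0.0, 0.14, 0.0], [0.0, 0.14, 0.0], [0.0, 0.14, 0.0], [0.0, 0.14, 0.0], [0.0, 0.14, 0.0], [0.0, 0.14, 0.0], [0.0, 0.14, 0.0], [0.0, 0.14, 0.0], [0.0, 0.14, 0.0], [0.0, 0.14, 0.0]]
```

Run:
```python
from cell import *
from h import *
plan(sense(),[.555,.2,.2],Rt(2.8,0,1),13)
```

```text
world d mm [ 314.8 -403.5   -4.8] rotvec [ 0.001 -0.428 -0.   ] deg 24.5
offset [[34.0, 0.4, -19.9], [33.3, 0.4, -21.0], [32.6, 0.4, -22.1], [31.9, 0.4, -23.1], [31.1, 0.4, -24.2], [30.3, 0.4, -25.2], [29.4, 0.4, -26.2], [28.5, 0.4, -27.1], [27.6, 0.4, -28.0], [26.7, 0.4, -28.9], [25.7, 0.4, -29.8], [24.7, 0.4, -30.6], [23.7, 0.4, -31.4]]
dr [[0.0, -0.033, -0.0], [0.0, -0.033, -0.0], [0.0, -0.033, -0.0], [0.0, -0.033, -0.0], [0.0, -0.033, -0.0], [0.0, -0.033, -0.0], [0.0, -0.033, -0.0], [0.0, -0.033, -0.0], [0.0, -0.033, -0.0], [0.0, -0.033, -0.0], [0.0, -0.033, -0.0], [0.0, -0.033, -0.0], [0.0, -0.033, -0.0]]
```

Call:
arm_command(offset=[[34,0,-20],[33,0,-21],[33,0,-22],[32,0,-23],[31,0,-24],[30,0,-25],[29,0,-26],[28,0,-27],[28,0,-28],[27,0,-29]], dr=[[0,-0.033,0],[0,-0.033,0],[0,-0.033,0],[0,-0.033,0],[0,-0.033,0],[0,-0.033,0],[0,-0.033,0],[0,-0.033,0],[0,-0.033,0],[0,-0.033,0]])

```text
clock: 1.15
ee_pos: [0.4831, 0.293, 0.2053]
tool_rot: [0.707, -0.017, 0.017, -0.707]
contact_force: [0.7, 0.5, 0.3]
finger_gap: 0.998
```

Call:
arm_command(offset=[[26,0,-30],[25,0,-31],[24,0,-31],[0,0,0]], dr=[[0,-0.033,0],[0,-0.033,0],[0,-0.033,0],[0,0,0]])

```text
clock: 1.55
ee_pos: [0.5597, 0.194, 0.2051]
tool_rot: [0.708, 0.015, -0.014, -0.706]
contact_force: [0.0, -0.5, 0.2]
finger_gap: 0.999
```

```bash
cat > look.py <<'E'
import sys
from cell import *
from h import *
import pickle
def look(name,n='wrist'):
    c=calibration(n);im=capture(n)
    cv2.imwrite(f'pics/{name}.png',im[:,:,::-1]);pickle.dump(c,open(f'pics/{name}.pkl','wb'))
    s=sense();print(s['clock'],np.round(s['ee_pos'],4),np.round(s['contact_force'],1),s['finger_gap'])
    print(Rot.from_quat(s['tool_rot']).as_matrix().round(3).tolist())
if __name__=='__main__': look(sys.argv[1],*(sys.argv[2:]))
E
python3 look.py w1
```

```text
1.6 [0.5576 0.1976 0.205 ] [-0.7  1.6  0.6] 1.0023451902377702
[[0.999, 0.0, -0.044], [0.044, -0.002, 0.999], [0.0, -1.0, -0.002]]
```

View pics/w1.png

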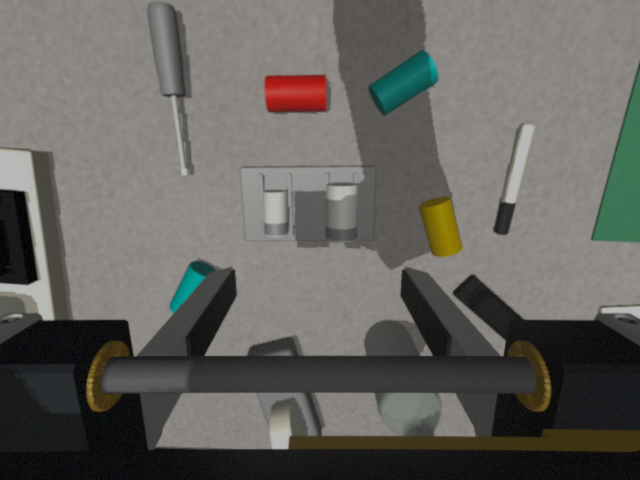

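Run:
```python
from h import *
import pickle
im=cv2.imread('pics/w1.png');c=pickle.load(open('pics/w1.pkl','rb'))
cv2.imwrite('pics/w1c.png',cv2.resize(im[155:250,235:385],None,fx=5,fy=5,interpolation=cv2.INTER_CUBIC))
```

```text
(no output)
```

View pics/w1c.png

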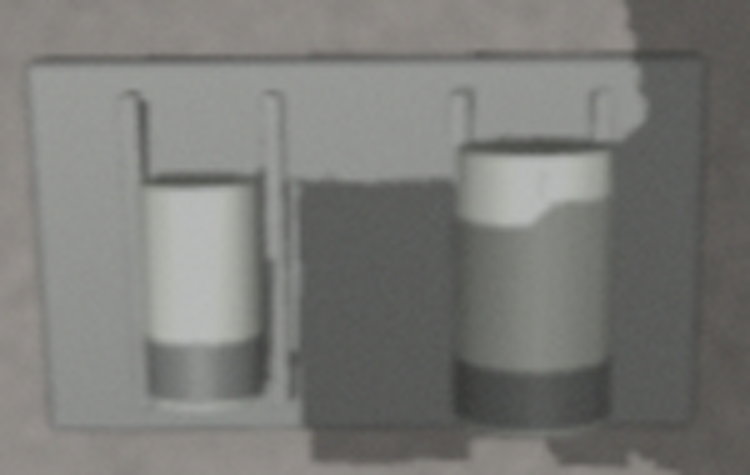

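Run:
```python
from h import *
import pickle
c=pickle.load(open('pics/w1.pkl','rb'))
f=lambda x,y,z:plane(c,(235+x/5,155+y/5),z).round(4)
print('flat top edge',f(535,150,.042),'nub end top edge',f(535,424,.040))
for y in (200,300,400): print('L',f(458+ (0),y,.025),'R',f(610,y,.025))
print('tray corners',[f(*p,.008) for p in((30,60),(706,55),(692,427),(52,427))])
```

```text
flat top edge [0.5229 0.2164 0.042 ] nub end top edge [0.5809 0.22   0.04  ]
L [0.5362 0.2018 0.025 ] R [0.5348 0.2342 0.025 ]
L [0.5579 0.2028 0.025 ] R [0.5565 0.2358 0.025 ]
L [0.5804 0.2039 0.025 ] R [0.5789 0.2374 0.025 ]
tray corners [array([0.5119, 0.1072, 0.008 ]), array([0.5047, 0.2548, 0.008 ]), array([0.5891, 0.2589, 0.008 ]), array([0.5954, 0.1107, 0.008 ])]
```

Run:
```python
from cell import *
from h import *
plan(sense(),[.59,-.165,.19],Rt(-2.2,0,1),10)
print(sense()['joints'])
```

```text
world d mm [  32.4 -362.6  -15. ] rotvec [0.002 0.082 0.   ] deg 4.7
offset [[1.6, 1.6, -36.4], [1.9, 1.6, -36.4], [2.2, 1.5, -36.3], [2.5, 1.5, -36.3], [2.8, 1.5, -36.3], [3.1, 1.5, -36.3], [3.4, 1.5, -36.2], [3.7, 1.5, -36.2], [4.0, 1.5, -36.2], [4.3, 1.5, -36.1]]
dr [[0.0, 0.008, 0.0], [0.0, 0.008, 0.0], [0.0, 0.008, 0.0], [0.0, 0.008, 0.0], [0.0, 0.008, 0.0], [0.0, 0.008, 0.0], [0.0, 0.008, 0.0], [0.0, 0.008, 0.0], [0.0, 0.008, 0.0], [0.0, 0.008, 0.0]]
[-0.34768468  0.54365807 -0.0642935   1.68563709  0.0438428   0.91421611
  1.18523909]
```

Call:
arm_command(offset=[[2,1,-36],[2,1,-36],[2,1,-36],[3,2,-36],[3,2,-36],[3,2,-36],[3,2,-36],[4,2,-36],[4,2,-36],[4,1,-36]], dr=[[0,0.008,0],[0,0.008,0],[0,0.008,0],[0,0.008,0],[0,0.008,0],[0,0.008,0],[0,0.008,0],[0,0.008,0],[0,0.008,0],[0,0.008,0]])

```text
clock: 2.6
ee_pos: [0.5911, -0.1577, 0.1892]
tool_rot: [-0.707, 0.01, -0.01, 0.707]
contact_force: [0.6, 0.8, -0.1]
finger_gap: 0.996
```

Call:
arm_command(offset=[[0,0,0],[0,0,0]], dr=[[0,0,0],[0,0,0]])

```text
clock: 2.8
ee_pos: [0.5908, -0.1574, 0.1891]
tool_rot: [-0.707, 0.011, -0.01, 0.707]
contact_force: [-0.5, 0.9, -0.5]
finger_gap: 0.999
```

```bash
python3 look.py w2
```

```text
2.85 [ 0.5911 -0.156   0.1892] [0.8 0.7 0.6] 1.0032778516518392
[[1.0, -0.0, 0.028], [-0.028, 0.002, 1.0], [-0.001, -1.0, 0.002]]
```

View pics/w2.png

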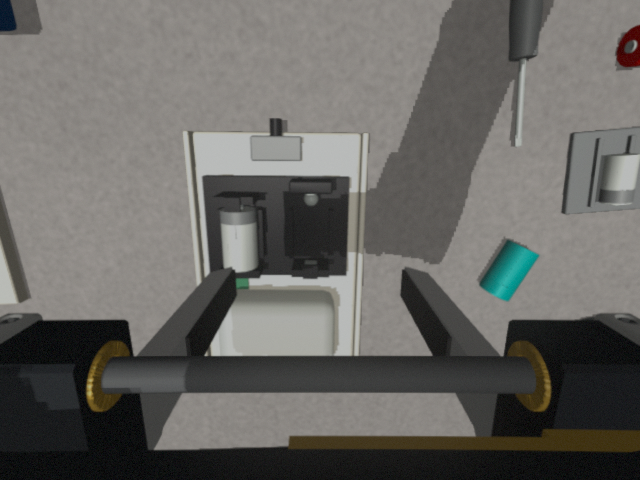

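Run:
```python
from h import *
im=cv2.imread('pics/w2.png')[120:300,175:380]
im=(255*(im/255.)**0.5).astype('uint8')
cv2.imwrite('pics/w2c.png',cv2.resize(im,None,fx=3.3,fy=3.3,interpolation=cv2.INTER_CUBIC))
im=cv2.imread('pics/w2.png')[170:285,270:355]
im=(255*(im/255.)**0.45).astype('uint8')
cv2.imwrite('pics/w2d.png',cv2.resize(im,None,fx=5,fy=5,interpolation=cv2.INTER_CUBIC))
```

```text
(no output)
```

View pics/w2c.png

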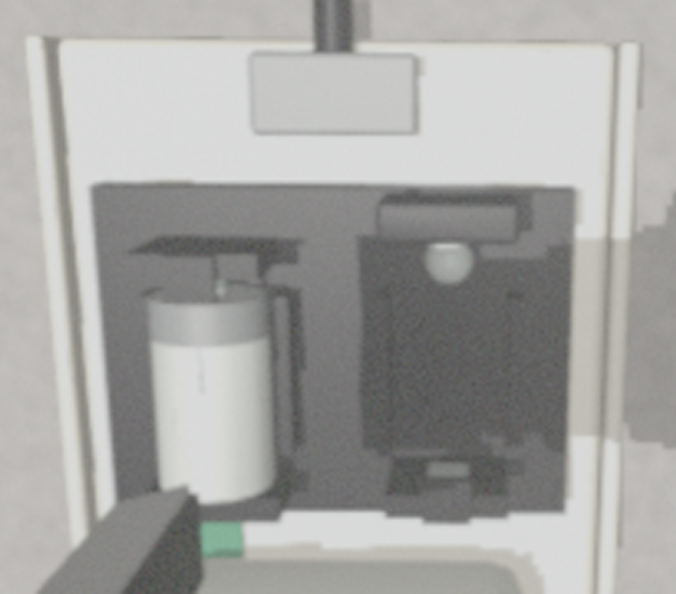

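View pics/w2d.png

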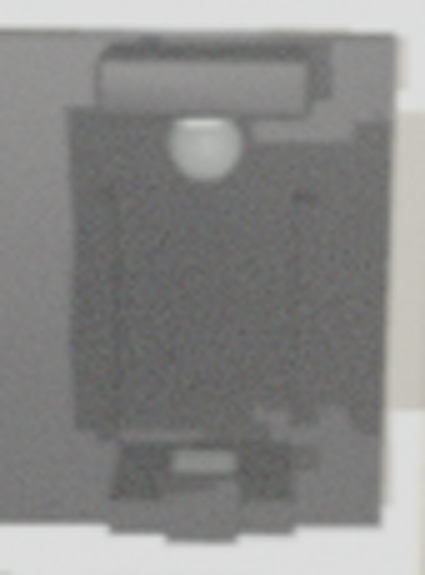

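Run:
```python
from h import *
import pickle
c=pickle.load(open('pics/w2.pkl','rb'))
print('cam',-c['R'].T@c['t'])
f=lambda x,y,z:plane(c,(175+x/3.3,120+y/3.3),z)
L=[f(28,38,.024),f(78,530,.024)];Rr=[f(638,45,.024),f(614,590,.024)]
for a,b in (L,Rr): print(a.round(4),b.round(4),np.degrees(np.arctan2(*(b-a)[1::-1])))
g=lambda x,y,z:plane(c,(270+x/5,170+y/5),z).round(4)
for F in (.022,.029,.036):
    print(F,'ball',g(207,150,F+.010),'tipedge',g(207,184,F+.010),'housing mid front',g(201,115,F+.028),'w',(g(305,100,F+.028)-g(98,100,F+.028))[1],
     'wall/lip', g(203,475,F+.040),'wallw',(g(292,470,F+.04)-g(112,470,F+.04))[1],'lipw',(g(237,460,F+.04)-g(170,460,F+.04))[1])
```

```text
cam [ 0.51518168 -0.15472872  0.36874129]
[ 0.4993 -0.2847  0.024 ] [ 0.6549 -0.2893  0.024 ] -1.672628855075545
[ 0.5065 -0.1051  0.024 ] [ 0.6822 -0.1117  0.024 ] -2.138402606734551
0.022 ball [ 0.5686 -0.1628  0.032 ] tipedge [ 0.5755 -0.163   0.032 ] housing mid front [ 0.5591 -0.1632  0.05  ] w 0.03900000000000001 wall/lip [ 0.6268 -0.1651  0.062 ] wallw 0.03459999999999999 lipw 0.012899999999999995
0.029 ball [ 0.5675 -0.1626  0.039 ] tipedge [ 0.5743 -0.1628  0.039 ] housing mid front [ 0.5581 -0.163   0.057 ] w 0.038099999999999995 wall/lip [ 0.6243 -0.1648  0.069 ] wallw 0.0338 lipw 0.0126
0.036 ball [ 0.5664 -0.1624  0.046 ] tipedge [ 0.573  -0.1627  0.046 ] housing mid front [ 0.5572 -0.1629  0.064 ] w 0.0373 wall/lip [ 0.6217 -0.1646  0.076 ] wallw 0.033 lipw 0.012300000000000005
```

```bash
cat >> h.py <<'E'
import os
def disp(x,y,z,O=(.574,-.1625),yaw=-2.0):
    a=np.radians(yaw);return np.array([O[0]+x*np.cos(a)-y*np.sin(a),O[1]+x*np.sin(a)+y*np.cos(a),z])
E
python3 - <<'E'
from cell import *
from h import *
plan(sense(),disp(.030,0,.06),Rt(-2.0,0,1),5)
E
```

```text
world d mm [  12.9   -7.6 -129.2] rotvec [-0.002  0.007 -0.001] deg 0.4
offset [[2.6, 25.8, -1.5], [2.6, 25.8, -1.5], [2.6, 25.8, -1.5], [2.6, 25.8, -1.4], [2.6, 25.8, -1.4]]
dr [[-0.0, 0.001, -0.0], [-0.0, 0.001, -0.0], [-0.0, 0.001, -0.0], [-0.0, 0.001, -0.0], [-0.0, 0.001, -0.0]]
```

Call:
arm_command(offset=[[3,20,-2],[3,24,-2],[3,24,-2],[3,24,-1],[1,20,0],[0,10,0],[0,5,0],[0,0,0]], dr=[[0,0.007,0],[0,0,0],[0,0,0],[0,0,0],[0,0,0],[0,0,0],[0,0,0],[0,0,0]], gripper=0, grip_force=10)

```text
clock: 3.65
ee_pos: [0.6039, -0.1646, 0.0624]
tool_rot: [-0.707, 0.013, -0.012, 0.707]
contact_force: [-0.4, 0.5, 0.1]
finger_gap: 0.359
```

Call:
arm_command(offset=[[0,0,0],[0,2,0],[0,3,0],[0,4,0],[0,5,0],[0,5,0],[0,2,0]], dr=[[0,0,0],[0,0,0],[0,0,0],[0,0,0],[0,0,0],[0,0,0],[0,0,0]])

```text
clock: 4.35
ee_pos: [0.6033, -0.1657, 0.0406]
tool_rot: [-0.707, 0.013, -0.013, 0.707]
contact_force: [-0.0, 0.1, 0.5]
finger_gap: 0.007
```

Call:
arm_command(offset=[[0,2,0],[0,1,0],[0,1,0]], dr=[[0,0,0],[0,0,0],[0,0,0]])

```text
clock: 4.65
ee_pos: [0.6039, -0.1659, 0.0374]
tool_rot: [-0.707, 0.013, -0.013, 0.707]
contact_force: [0.1, 0.5, -0.8]
finger_gap: 0.005
```

Call:
arm_command(offset=[[0,1,0],[0,1,0],[0,1,0],[0,0,0]], dr=[[0,0,0],[0,0,0],[0,0,0],[0,0,0]])

```text
clock: 5.05
ee_pos: [0.6037, -0.1659, 0.0343]
tool_rot: [-0.707, 0.013, -0.013, 0.707]
contact_force: [-0.3, 0.0, 0.1]
finger_gap: 0.004
```

Call:
arm_command(offset=[[0,1,0],[0,1,0],[0,0,0]], dr=[[0,0,0],[0,0,0],[0,0,0]])

```text
clock: 5.35
ee_pos: [0.6037, -0.1659, 0.0323]
tool_rot: [-0.707, 0.013, -0.013, 0.707]
contact_force: [0.3, 0.3, 0.1]
finger_gap: 0.005
```

Call:
arm_command(offset=[[0,1,0],[0,1,0],[0,0,0]], dr=[[0,0,0],[0,0,0],[0,0,0]])

```text
clock: 5.65
ee_pos: [0.6039, -0.1659, 0.0307]
tool_rot: [-0.707, 0.013, -0.013, 0.707]
contact_force: [-0.8, -1.3, 3.4]
finger_gap: 0.006
```

Call:
arm_command(offset=[[0,0.5,0],[0,0,0]], dr=[[0,0,0],[0,0,0]])

```text
clock: 5.85
ee_pos: [0.6039, -0.1659, 0.0307]
tool_rot: [0.707, -0.013, 0.013, -0.707]
contact_force: [-1.3, 0.0, 7.0]
finger_gap: 0.004
```

Run:
```python
from cell import *
from h import *
plan(sense(),[.5619,.2194,.09],Rt(2.7,0,1),10)
```

```text
world d mm [-42.  385.3  59.3] rotvec [ 0.    -0.084  0.   ] deg 4.8
offset [[-5.6, -5.9, 38.3], [-5.3, -5.9, 38.4], [-5.0, -5.9, 38.4], [-4.6, -5.9, 38.5], [-4.3, -5.9, 38.5], [-4.0, -5.9, 38.6], [-3.7, -5.9, 38.6], [-3.4, -5.9, 38.6], [-3.0, -5.9, 38.6], [-2.7, -5.9, 38.7]]
dr [[0.0, -0.008, 0.0], [0.0, -0.008, 0.0], [0.0, -0.008, 0.0], [0.0, -0.008, 0.0], [0.0, -0.008, 0.0], [0.0, -0.008, 0.0], [0.0, -0.008, 0.0], [0.0, -0.008, 0.0], [0.0, -0.008, 0.0], [0.0, -0.008, 0.0]]
```

Call:
arm_command(offset=[[0,-30,0],[0,-40,0],[-5,-3,41],[-5,0,43],[-5,0,43],[-4,0,43],[-4,0,43],[-4,0,43],[-4,0,43],[-3,0,42]], dr=[[0,0,0],[0,0,0],[0,-0.01,0],[0,-0.01,0],[0,-0.01,0],[0,-0.01,0],[0,-0.01,0],[0,-0.01,0],[0,-0.01,0],[0,-0.01,0]], gripper=0.6)

```text
clock: 6.85
ee_pos: [0.5699, 0.1771, 0.1029]
tool_rot: [-0.707, -0.016, 0.016, 0.707]
contact_force: [0.4, -0.3, -0.4]
finger_gap: 0.6
```

Call:
arm_command(offset=[[-3,5,42],[0,0,0],[0,0,0]], dr=[[0,-0.005,0],[0,0,0],[0,0,0]])

```text
clock: 7.15
ee_pos: [0.565, 0.2181, 0.0975]
tool_rot: [0.707, 0.018, -0.018, -0.707]
contact_force: [0.5, -0.6, 0.4]
finger_gap: 0.6
```

```bash
python3 look.py w3
python3 - <<'E'
from cell import *
from h import *
plan(sense(),[.5619,.2194,.0205],Rt(2.7,0,1),6)
E
```

```text
7.2 [0.5656 0.2161 0.0977] [-0.4  0.4  0.2] 0.5980562131120617
[[0.999, -0.0, -0.048], [0.048, -0.001, 0.999], [-0.0, -1.0, -0.001]]
world d mm [ -3.7   3.3 -77.2] rotvec [ 0.001  0.001 -0.   ] deg 0.1
offset [[-0.6, 12.9, 0.6], [-0.6, 12.9, 0.6], [-0.6, 12.9, 0.6], [-0.6, 12.9, 0.6], [-0.6, 12.9, 0.6], [-0.6, 12.9, 0.6]]
dr [[0.0, 0.0, -0.0], [0.0, 0.0, -0.0], [0.0, 0.0, -0.0], [0.0, 0.0, -0.0], [0.0, 0.0, -0.0], [0.0, 0.0, -0.0]]
```

View pics/w3.png

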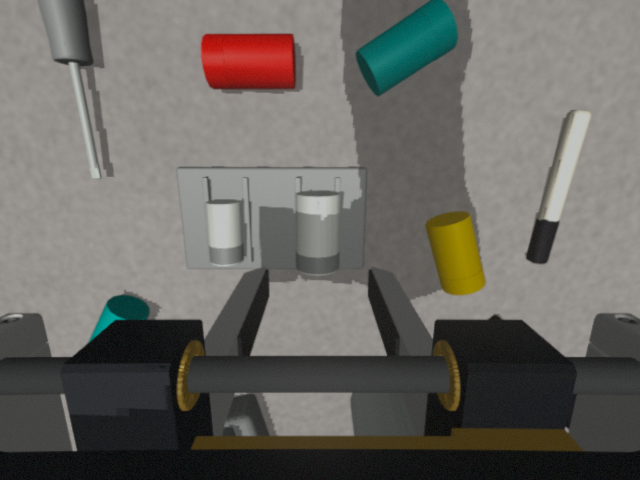

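Run:
```python
from h import *
import pickle
c=pickle.load(open('pics/w3.pkl','rb'))
im=cv2.imread('pics/w3.png')[180:285,280:360]
cv2.imwrite('pics/w3c.png',cv2.resize(im,None,fx=6,fy=6,interpolation=cv2.INTER_CUBIC))
```

```text
(no output)
```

View pics/w3c.png

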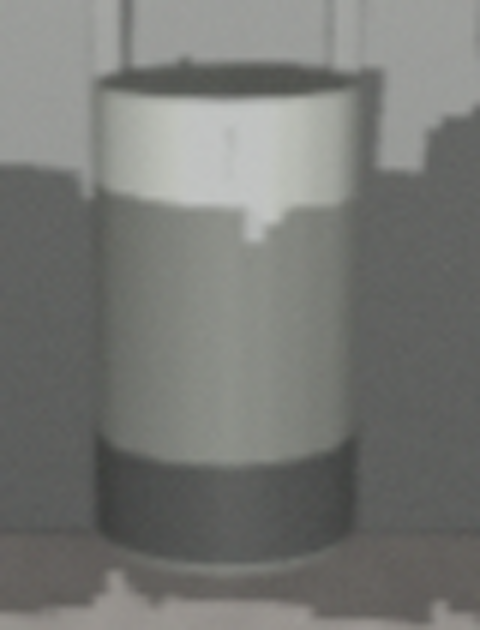

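Run:
```python
from h import *
import pickle
c=pickle.load(open('pics/w3.pkl','rb'))
f=lambda x,y,z:plane(c,(280+x/6,180+y/6),z).round(4)
print(f(227,97,.042),f(227,562,.042))
for y in (200,300,400): print(f(97,y,.027),f(356,y,.027))
```

```text
[0.5242 0.2163 0.042 ] [0.5819 0.2193 0.042 ]
[0.5402 0.2008 0.027 ] [0.5385 0.2333 0.027 ]
[0.5531 0.2012 0.027 ] [0.5514 0.2341 0.027 ]
[0.5664 0.2017 0.027 ] [0.5647 0.235  0.027 ]
```

Call:
arm_command(offset=[[-1,15,1],[-1,20,1],[0,20,0],[0,12,0],[0,6,0],[0,4,0],[0,0,0]], dr=[[0,0,0],[0,0,0],[0,0,0],[0,0,0],[0,0,0],[0,0,0],[0,0,0]])

```text
clock: 7.9
ee_pos: [0.5638, 0.2185, 0.021]
tool_rot: [0.707, 0.017, -0.017, -0.707]
contact_force: [0.4, 0.2, 1.0]
finger_gap: 0.601
```

Call:
arm_command(offset=[[0,0.5,0],[0,0,0],[0,0,0],[0,0,0],[0,0,0]], dr=[[0,0,0],[0,0,0],[0,0,0],[0,0,0],[0,0,0]], gripper=0.25, grip_force=40)

```text
clock: 8.4
ee_pos: [0.5638, 0.219, 0.0209]
tool_rot: [-0.707, -0.017, 0.017, 0.707]
contact_force: [-0.1, -0.0, 2.0]
finger_gap: 0.353
```

Call:
arm_command(offset=[[0,0,0],[0,0,0],[0,-2,0],[0,-5,0],[0,-10,0],[0,-10,0],[0,0,0]], dr=[[0,0,0],[0,0,0],[0,0,0],[0,0,0],[0,0,0],[0,0,0],[0,0,0]])

```text
clock: 9.1
ee_pos: [0.5648, 0.2195, 0.0494]
tool_rot: [-0.706, -0.018, 0.016, 0.707]
contact_force: [0.3, 0.0, -0.5]
finger_gap: 0.352
```

```bash
python3 look.py w4
```

```text
9.15 [0.5643 0.2193 0.0486] [ 0.6  0.7 -1.6] 0.3527484085867853
[[0.999, 0.002, -0.048], [0.048, 0.001, 0.999], [0.002, -1.0, 0.001]]
```

View pics/w4.png

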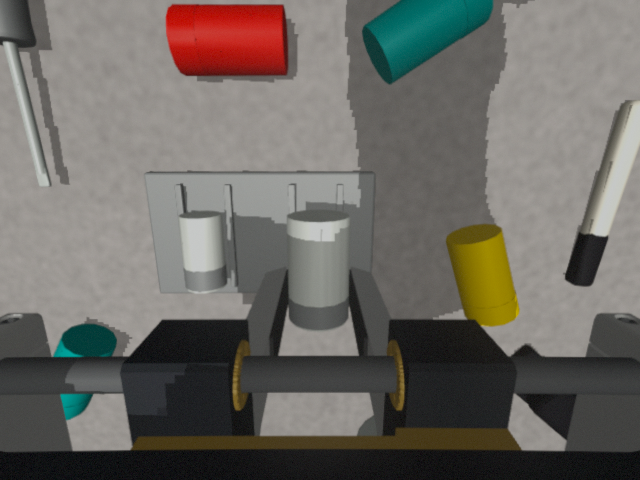

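Run:
```python
from h import *
import pickle
c=pickle.load(open('pics/w4.pkl','rb'))
p=np.array([.5643,.2193,.0486]);R=np.array([[0.999, 0.002, -0.048], [0.048, 0.001, 0.999], [0.002, -1.0, 0.001]])
for n,q in dict(flat_top=(-40,-4.1-17,0),flat_mid=(-40,-4.1,0),face_top=(19.5,-21.1,0),flatL=(-40,-4.1,-17),flatR=(-40,-4.1,17)).items():
    print(n,proj(c,p+R@np.array(q)/1000).round(1))
im=cv2.imread('pics/w4.png')[195:335,270:370]
cv2.imwrite('pics/w4c.png',cv2.resize(im,None,fx=5,fy=4.2,interpolation=cv2.INTER_CUBIC))
```

```text
flat_top [[316.7 220.2]]
flat_mid [[316.9 213.3]]
face_top [[316.9 330.4]]
flatL [[284.8 213.3]]
flatR [[348.9 213.3]]
```

View pics/w4c.png

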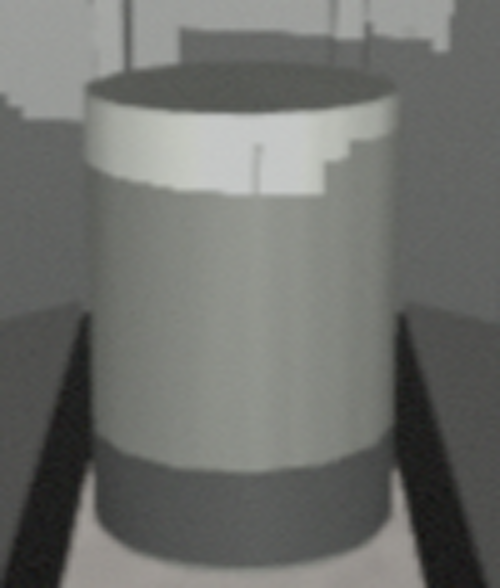

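```bash
cat > ins.py <<'E'
import numpy as np
def outline(th,xb,h):
    c,s=np.cos(th),np.sin(th)
    T=lambda u,v:(xb+u*c-v*s,h+u*s+v*c)
    P=[(0,0),(59.5,0),(59.5,12),(61.5,12),(61.5,22),(59.5,22),(59.5,34),(0,34)]
    pts=[]
    for i in range(8):
        a=np.array(P[i]);b=np.array(P[(i+1)%8])
        for k in np.linspace(0,1,60): pts.append(T(*(a+(b-a)*k)))
    return np.array(pts)
def clear(th,xb,h):
    """gap to lip/wall in x, gap to housing, spring d"""
    o=outline(th,xb,h)
    m=(o[:,1]>=36)&(o[:,1]<=40); g=51.5-o[m,0].max() if m.any() else 99
    w=57.5-o[o[:,1]<40][:,0].max()
    hs=o[(o[:,0]<-14)][:,1]; hs=hs.min()-28 if len(hs) else 99
    c,s=np.cos(th),np.sin(th)
    d=(7+(10-h)*s)/c-xb-7
    return g,w,hs,d
E
python3 - <<'E'
from ins import *
for deg in (40,35,30,25,20,16,12,9,6,4,2,0):
    th=np.radians(deg)
    # max xb with gap 0
    xs=np.arange(12,-15,-.1)
    for x in xs:
        g,w,hs,d=clear(th,x,0.5)
        if min(g,w)>=0: print(deg,'xb',round(x,1),'d',round(d,1),'lip',round(g,1),'wall',round(w,1),'hous',round(hs,1));break
E
```

```text
40 xb 5.9 d 4.2 lip 0.0 wall 6.0 hous -3.7
35 xb 3.8 d 4.4 lip 0.0 wall 5.0 hous -2.0
30 xb 3.3 d 3.3 lip 0.0 wall 2.7 hous 99
25 xb 0.8 d 4.4 lip 0.0 wall 2.8 hous 99
20 xb -1.0 d 4.9 lip 0.0 wall 2.6 hous 99
16 xb -2.3 d 5.3 lip 0.0 wall 2.6 hous 99
12 xb -1.8 d 4.0 lip 0.1 wall 1.1 hous 99
9 xb -3.1 d 4.7 lip 0.0 wall 1.7 hous 99
6 xb -4.6 d 5.6 lip 0.0 wall 2.2 hous 99
4 xb -5.7 d 6.4 lip 0.0 wall 2.7 hous 99
2 xb -6.8 d 7.1 lip 0.0 wall 3.3 hous 99
0 xb -4.1 d 4.1 lip 99 wall 0.1 hous 99
```

```bash
cat >> h.py <<'E'
F=.0307
def tcp(deg,xb,h,a=39.3,k=4.1,yoff=0,trim=1.0,O=(.574,-.1627)):
    th=np.radians(deg);c,s=np.cos(th),np.sin(th)
    x=xb+a*c-17*s+k*s; z=h+a*s+17*c-k*c
    return disp(x/1000,yoff/1000,F+z/1000,O), Rt(-2.0,deg-trim,1)
E
python3 - <<'E'
from cell import *
from h import *
s=sense()
s=dict(s);s['ee_pos']=np.array(s['ee_pos'])+[0,0,.07]
p,R=tcp(30,0,40);print(p)
plan(s,p,R,10,10)
E
```

```text
[ 0.60156799 -0.1636627   0.10152173]
world d mm [  37.3 -382.9  -17.1] rotvec [-0.022  0.081 -0.504] deg 29.3
offset [[1.9, 1.7, -38.4], [2.1, 1.9, -38.4], [2.3, 2.1, -38.4], [2.5, 2.3, -38.4], [2.7, 2.5, -38.3], [2.9, 2.7, -38.3], [3.0, 2.9, -38.3], [3.2, 3.2, -38.2], [3.3, 3.4, -38.2], [3.5, 3.7, -38.2]]
dr [[-0.002, 0.008, -0.05], [-0.002, 0.008, -0.05], [-0.002, 0.008, -0.05], [-0.002, 0.008, -0.05], [-0.002, 0.008, -0.05], [-0.002, 0.008, -0.05], [-0.002, 0.008, -0.05], [-0.002, 0.008, -0.05], [-0.002, 0.008, -0.05], [-0.002, 0.008, -0.05]]
```

Call:
arm_command(offset=[[0,-30,0],[0,-40,0],[2,2,-38],[2,2,-38],[2,2,-38],[3,2,-38],[3,3,-38],[3,3,-38],[3,3,-38],[3,3,-38]], dr=[[0,0,0],[0,0,0],[-0.002,0.008,-0.05],[-0.002,0.008,-0.05],[-0.002,0.008,-0.05],[-0.002,0.008,-0.05],[-0.002,0.008,-0.05],[-0.002,0.008,-0.05],[-0.002,0.008,-0.05],[-0.002,0.008,-0.05]])

```text
clock: 10.15
ee_pos: [0.5799, -0.0242, 0.1005]
tool_rot: [0.708, 0.099, 0.102, -0.691]
contact_force: [0.2, -0.9, -1.4]
finger_gap: 0.349
```

Call:
arm_command(offset=[[3,3,-38],[3,2,-36],[0,0,0],[0,0,0]], dr=[[-0.002,0.008,-0.05],[-0.002,0.008,-0.05],[0,0,0],[0,0,0]])

```text
clock: 10.55
ee_pos: [0.5812, -0.0664, 0.0977]
tool_rot: [0.708, 0.111, 0.121, -0.687]
contact_force: [-0.1, 1.5, -1.8]
finger_gap: 0.352
```

```bash
python3 look.py w5;python3 look.py s5 side
python3 - <<'E'
from cell import *
from h import *
s=sense()
p,R=tcp(30,0,20)
plan(s,p,R,4)
print(s['joints'])
E
```

```text
10.6 [ 0.5817 -0.0652  0.098 ] [ 0.9  0.6 -1.6] 0.35046011531393867
[[0.946, 0.323, 0.018], [-0.008, -0.032, 0.999], [0.324, -0.946, -0.028]]
10.65 [ 0.5819 -0.0647  0.0981] [ 0.6  0.3 -0.6] 0.354534709172082
[[0.946, 0.324, 0.017], [-0.007, -0.032, 0.999], [0.324, -0.946, -0.028]]
world d mm [ 19.7 -99.  -16.6] rotvec [ 0.018  0.028 -0.176] deg 10.2
offset [[3.5, 6.3, -24.5], [3.4, 6.3, -24.5], [3.3, 6.4, -24.5], [3.1, 6.4, -24.6]]
dr [[0.005, 0.007, -0.044], [0.005, 0.007, -0.044], [0.005, 0.007, -0.044], [0.005, 0.007, -0.044]]
[ 0.30395653  0.60400779 -0.36167966  2.13555424  1.17584917  0.24138556
  0.46756627]
```

View pics/w5.png

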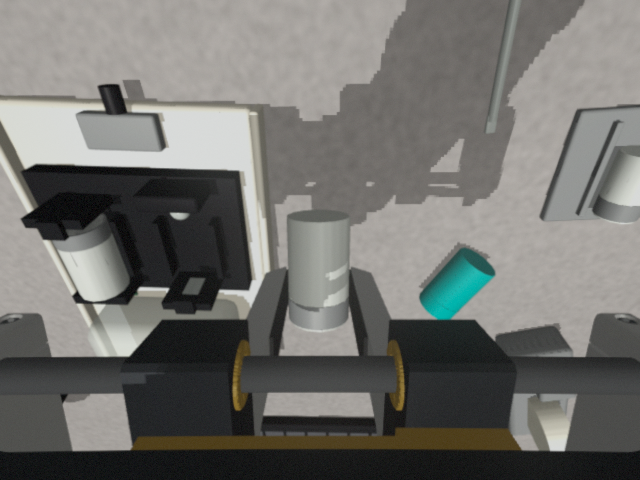

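View pics/s5.png

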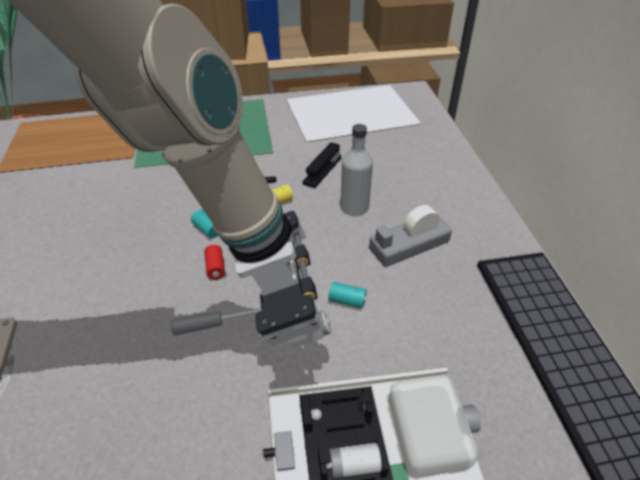

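Run:
```python
from cell import *
from h import *
s=sense()
plan(s,[.5638,.219,.08],Rt(2.7,-1,1),9,9)
```

```text
world d mm [-18.1 283.7 -18.1] rotvec [ 0.038 -0.059  0.347] deg 20.3
offset [[-2.8, 0.2, 31.5], [-2.5, 0.5, 31.5], [-2.3, 0.7, 31.6], [-2.1, 0.9, 31.6], [-1.8, 1.1, 31.6], [-1.6, 1.3, 31.6], [-1.3, 1.5, 31.6], [-1.0, 1.7, 31.6], [-0.8, 1.9, 31.6]]
dr [[0.004, -0.007, 0.039], [0.004, -0.007, 0.039], [0.004, -0.007, 0.039], [0.004, -0.007, 0.039], [0.004, -0.007, 0.039], [0.004, -0.007, 0.039], [0.004, -0.007, 0.039], [0.004, -0.007, 0.039], [0.004, -0.007, 0.039]]
```

Call:
arm_command(offset=[[-3,0,31],[-3,0,31],[-2,0,31],[-2,1,32],[-2,1,32],[-2,1,32],[-1,1,32],[-1,1,32],[-1,2,31],[0,0,0]], dr=[[0.004,-0.007,0.039],[0.004,-0.007,0.039],[0.004,-0.007,0.039],[0.004,-0.007,0.039],[0.004,-0.007,0.039],[0.004,-0.007,0.039],[0.004,-0.007,0.039],[0.004,-0.007,0.039],[0.004,-0.007,0.039],[0,0,0]])

```text
clock: 11.65
ee_pos: [0.5609, 0.2261, 0.0822]
tool_rot: [-0.706, -0.012, 0.028, 0.708]
contact_force: [-0.8, 0.4, -0.7]
finger_gap: 0.352
```

Call:
arm_command(offset=[[0,0,0],[0,0,0]], dr=[[0,0,0],[0,0,0]])

```text
clock: 11.85
ee_pos: [0.5614, 0.217, 0.0817]
tool_rot: [0.709, 0.01, -0.026, -0.705]
contact_force: [-0.1, -0.5, -1.1]
finger_gap: 0.354
```

```bash
python3 look.py w6
python3 - <<'E'
from cell import *
from h import *
s=sense()
plan(s,[.5638,.219,.021],Rt(2.7,-1,1),5)
print(s['joints'])
E
```

```text
11.9 [0.5616 0.2165 0.0818] [-0.5 -0.4 -1.5] 0.3525560625983542
[[0.999, -0.022, -0.05], [0.049, -0.006, 0.999], [-0.023, -1.0, -0.005]]
world d mm [  2.2   2.5 -60.8] rotvec [ 0.005  0.002 -0.005] deg 0.4
offset [[0.7, 12.1, 0.5], [0.7, 12.1, 0.5], [0.7, 12.1, 0.5], [0.7, 12.1, 0.5], [0.7, 12.1, 0.5]]
dr [[0.001, 0.0, -0.001], [0.001, 0.0, -0.001], [0.001, 0.0, -0.001], [0.001, 0.0, -0.001], [0.001, 0.0, -0.001]]
[ 0.00549379  0.82442637 -0.70918444  1.72692107  0.66526104  0.87224348
  0.6189585 ]
```

View pics/w6.png

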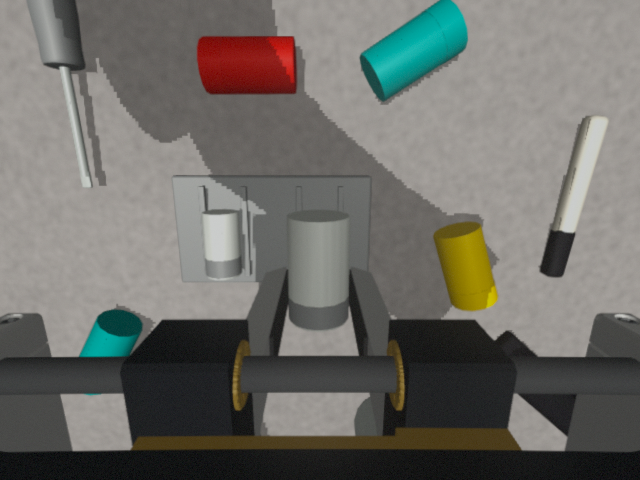

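Call:
arm_command(offset=[[1,18,1],[1,18,1],[0,12,0],[0,7,0],[0,4,0],[0,0,0]], dr=[[0.005,0,-0.005],[0,0,0],[0,0,0],[0,0,0],[0,0,0],[0,0,0]])

```text
clock: 12.5
ee_pos: [0.5625, 0.2194, 0.0224]
tool_rot: [-0.707, -0.011, 0.024, 0.707]
contact_force: [0.0, -0.3, -1.7]
finger_gap: 0.356
```

Call:
arm_command(offset=[[0,1,0],[0,0,0]], dr=[[0,0,0],[0,0,0]])

```text
clock: 12.7
ee_pos: [0.563, 0.2197, 0.0223]
tool_rot: [-0.706, -0.012, 0.023, 0.707]
contact_force: [-1.0, 0.1, -1.8]
finger_gap: 0.35
```

Call:
arm_command(offset=[[0,1,0],[0,0,0]], dr=[[0,0,0],[0,0,0]])

```text
clock: 12.9
ee_pos: [0.563, 0.2195, 0.0212]
tool_rot: [-0.706, -0.012, 0.023, 0.707]
contact_force: [-0.2, -0.5, 0.1]
finger_gap: 0.351
```

Call:
arm_command(offset=[[0,0,0],[0,0,0],[0,-1,0],[0,-2,0],[0,-3,0]], dr=[[0,0,0],[0,0,0],[0,0,0],[0,0,0],[0,0,0]], gripper=0.55)

```text
clock: 13.4
ee_pos: [0.5627, 0.2194, 0.027]
tool_rot: [-0.706, -0.011, 0.024, 0.707]
contact_force: [-0.3, -0.1, 0.4]
finger_gap: 0.55
```

```bash
python3 look.py w7
python3 - <<'E'
from cell import *
from h import *
s=sense()
plan(s,[.562,.2188,.0223],Rt(2.7,-15,1),6)
print(s['joints'])
E
```

```text
13.45 [0.5631 0.2197 0.0275] [ 1.7 -0.5  0.4] 0.5544677707944342
[[0.999, -0.017, -0.05], [0.05, 0.001, 0.999], [-0.017, -1.0, 0.002]]
world d mm [-1.1 -0.9 -5.2] rotvec [-0.001  0.003  0.245] deg 14.0
offset [[-0.2, 0.9, -0.1], [-0.1, 0.9, -0.1], [-0.1, 0.9, -0.1], [-0.1, 0.9, -0.1], [-0.0, 0.9, -0.1], [0.0, 0.9, -0.1]]
dr [[-0.0, 0.0, 0.041], [-0.0, 0.0, 0.041], [-0.0, 0.0, 0.041], [-0.0, 0.0, 0.041], [-0.0, 0.0, 0.041], [-0.0, 0.0, 0.041]]
[-0.02558344  0.89372223 -0.65589233  1.7533752   0.73450113  0.77252522
  0.5640115 ]
```

View pics/w7.png

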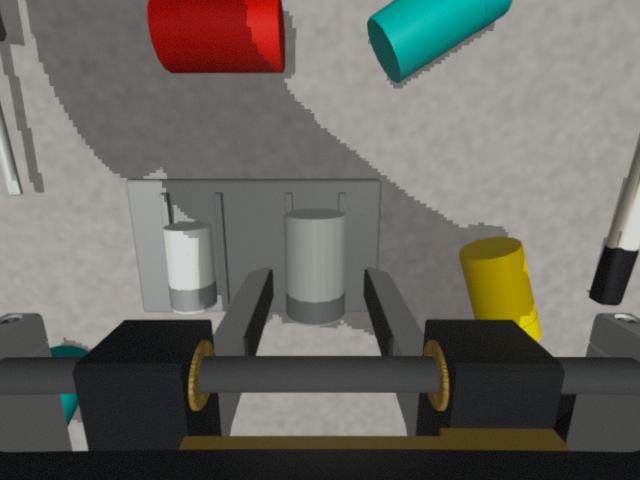

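Call:
arm_command(offset=[[0,1,0],[0,1,0],[0,1,0],[0,1,0],[0,1,0],[0,0,0],[0,0,0]], dr=[[0,0,0.05],[0,0,0.05],[0,0,0.05],[0,0,0.05],[0,0,0.045],[0,0,0],[0,0,0]])

```text
clock: 14.15
ee_pos: [0.562, 0.2196, 0.0217]
tool_rot: [0.703, -0.075, -0.11, -0.699]
contact_force: [-0.5, 0.6, 0.7]
finger_gap: 0.551
```

```bash
python3 look.py w8
python3 - <<'E'
from cell import *
from h import *
s=sense()
plan(s,[.562,.2188,.0223],Rt(2.7,-15,1),1)
E
```

```text
14.2 [0.5618 0.2196 0.022 ] [-0.9 -0.1  0. ] 0.5524922802271479
[[0.965, -0.259, -0.05], [0.049, -0.011, 0.999], [-0.259, -0.966, 0.002]]
world d mm [ 0.2 -0.8  0.3] rotvec [-0.001  0.003 -0.   ] deg 0.2
offset [[0.1, -0.4, -0.8]]
dr [[-0.001, 0.003, -0.0]]
```

View pics/w8.png

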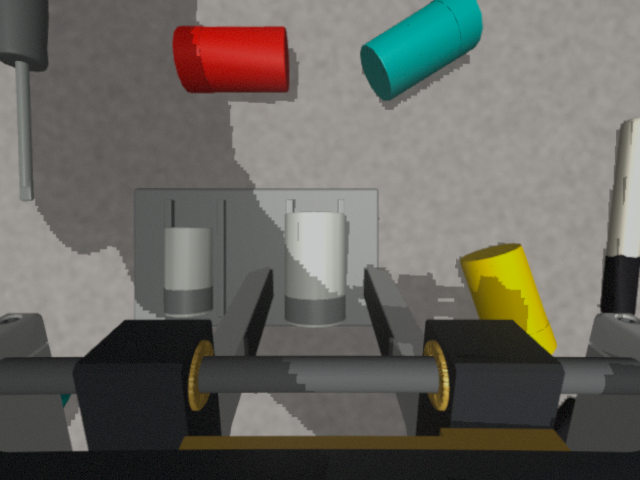

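Cell seated in its trough at (315,265), centred between fingers. Close.

Call:
arm_command(offset=[[0,0,-0.5],[0,0,0],[0,0,0],[0,0,0],[0,0,0],[0,0,0]], dr=[[0,0,0],[0,0,0],[0,0,0],[0,0,0],[0,0,0],[0,0,0]], gripper=0.25, grip_force=45)

```text
clock: 14.8
ee_pos: [0.5621, 0.2189, 0.0222]
tool_rot: [0.703, -0.075, -0.11, -0.699]
contact_force: [-0.3, -0.6, 2.9]
finger_gap: 0.353
```

```bash
python3 look.py w9
python3 - <<'E'
from h import *
im=cv2.imread('pics/w9.png')[200:335,270:370]
cv2.imwrite('pics/w9c.png',cv2.resize(im,None,fx=5,fy=4.2,interpolation=cv2.INTER_CUBIC))
import pickle
from cell import sense
c=pickle.load(open('pics/w9.pkl','rb'))
s=sense();p=s['ee_pos'];R=Rot.from_quat(s['tool_rot']).as_matrix()
X=Rt(2.7)[:,0]
for fx in (.5225,.5235,.5245):
  f=np.array([fx,.217,.025])
  print(fx,proj(c,[f+[0,0,.017],f+X*.0595+[0,0,.017]]).round(1).tolist())
E
```

```text
14.85 [0.5621 0.2189 0.0222] [ 0.1 -1.1  3.7] 0.3499589674360217
[[0.965, -0.259, -0.05], [0.048, -0.012, 0.999], [-0.259, -0.966, 0.001]]
0.5225 [[317.3, 209.8], [317.0, 325.9]]
0.5235 [[317.2, 211.8], [316.9, 327.8]]
0.5245 [[317.1, 213.7], [316.8, 329.8]]
```

View pics/w9c.png

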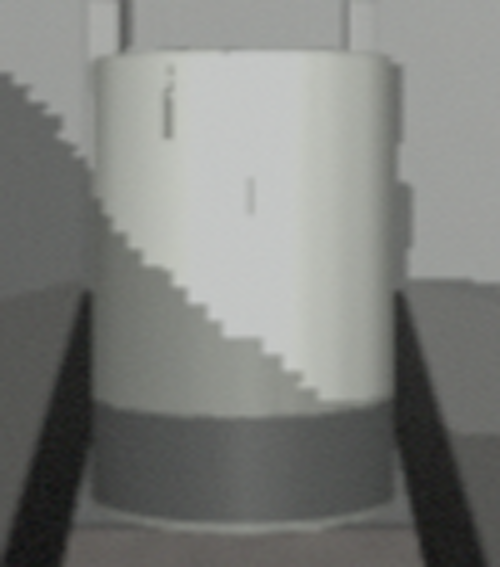

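```bash
cat >> h.py <<'E'
def tcp(deg,xb,h,u=38.7,v=14.2,yoff=0,rel=15,O=(.574,-.1627)):
    th=np.radians(deg);c,s=np.cos(th),np.sin(th)
    return disp((xb+u*c-v*s)/1000,yoff/1000,F+(h+u*s+v*c)/1000,O), Rt(-2.0,deg-rel,1)
E
python3 - <<'E'
from cell import *
from h import *
s=sense()
s=dict(s);R0=Rot.from_quat(s['tool_rot']).as_matrix();s['ee_pos']=np.array(s['ee_pos'])+[0,0,.06]
print('lift in tool',R0.T@[0,0,60])
p,R=tcp(27,0,40);print(p)
plan(s,p,R,12,12)
E
```

```text
lift in tool [-15.56695395 -57.94534762   0.08144629]
[ 0.60201821 -0.16367842  0.10092172]
world d mm [  39.9 -382.6   18.7] rotvec [ 0.001  0.085 -0.472] deg 27.5
offset [[1.3, -2.0, -32.0], [1.6, -1.9, -32.0], [1.9, -1.9, -32.0], [2.2, -1.8, -32.0], [2.5, -1.7, -32.0], [2.8, -1.6, -31.9], [3.0, -1.5, -31.9], [3.3, -1.4, -31.9], [3.6, -1.2, -31.9], [3.9, -1.1, -31.8], [4.1, -0.9, -31.8], [4.4, -0.8, -31.8]]
dr [[0.0, 0.007, -0.039], [0.0, 0.007, -0.039], [0.0, 0.007, -0.039], [0.0, 0.007, -0.039], [0.0, 0.007, -0.039], [0.0, 0.007, -0.039], [0.0, 0.007, -0.039], [0.0, 0.007, -0.039], [0.0, 0.007, -0.039], [0.0, 0.007, -0.039], [0.0, 0.007, -0.039], [0.0, 0.007, -0.039]]
```

Call:
arm_command(offset=[[-3,-10,0],[-6,-24,0],[-7,-24,0],[1,-2,-32],[2,-2,-32],[2,-2,-32],[2,-2,-32],[2,-2,-32],[3,-2,-32],[3,-1,-32]], dr=[[0,0,0],[0,0,0],[0,0,0],[0,0.007,-0.039],[0,0.007,-0.039],[0,0.007,-0.039],[0,0.007,-0.039],[0,0.007,-0.039],[0,0.007,-0.039],[0,0.007,-0.039]])

```text
clock: 15.85
ee_pos: [0.5855, -0.0057, 0.0941]
tool_rot: [0.709, 0.005, 0.004, -0.705]
contact_force: [0.0, -0.5, -0.8]
finger_gap: 0.353
```

Call:
arm_command(offset=[[3,-1,-32],[4,-1,-32],[4,-1,-32],[4,-1,-32],[4,-1,-31],[0,0,0],[0,0,0]], dr=[[0,0.007,-0.039],[0,0.007,-0.039],[0,0.007,-0.039],[0,0.007,-0.039],[0,0.007,-0.04],[0,0,0],[0,0,0]])

```text
clock: 16.55
ee_pos: [0.6013, -0.1645, 0.101]
tool_rot: [0.705, 0.061, 0.085, -0.702]
contact_force: [0.8, 1.3, -1.2]
finger_gap: 0.35
```

```bash
python3 look.py w10
python3 - <<'E'
from cell import *
from h import *
s=sense()
p,R=tcp(27,0,20)
plan(s,p,R,3)
print(s['joints'])
E
```

```text
16.6 [ 0.6018 -0.1629  0.1012] [ 0.7  0.  -1.5] 0.3499724409762452
[[0.978, 0.206, 0.033], [-0.032, -0.007, 0.999], [0.206, -0.979, 0.0]]
world d mm [  0.2  -0.8 -20.3] rotvec [-0.     0.002 -0.002] deg 0.2
offset [[-1.3, 6.6, -0.3], [-1.3, 6.6, -0.3], [-1.3, 6.6, -0.3]]
dr [[-0.0, 0.001, -0.001], [-0.0, 0.001, -0.001], [-0.0, 0.001, -0.001]]
[ 0.68785307  0.73307868 -0.69886903  1.89427737  0.82665833  0.58014523
  1.02442578]
```

View pics/w10.png

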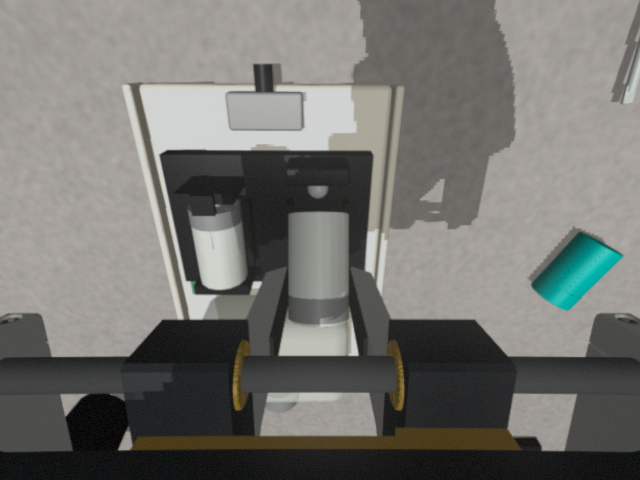

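Run:
```python
from h import *
im=cv2.imread('pics/w10.png')[145:265,265:385]
im=(255*(im/255.)**0.5).astype('uint8')
cv2.imwrite('pics/w10c.png',cv2.resize(im,None,fx=5,fy=5,interpolation=cv2.INTER_CUBIC))
import pickle
from cell import sense
c=pickle.load(open('pics/w10.pkl','rb'))
O=(.574,-.1627)
print('ballc',proj(c,disp(-.007,0,F+.01,O)),'hous',proj(c,[disp(-.014,-.02,F+.028,O),disp(-.014,.02,F+.028,O)]).tolist())
```

```text
ballc [[318.59338275 189.36958999]] hous [[286.732978597818, 188.2533277497927], [350.4807688574367, 188.2267242070376]]
```

View pics/w10c.png

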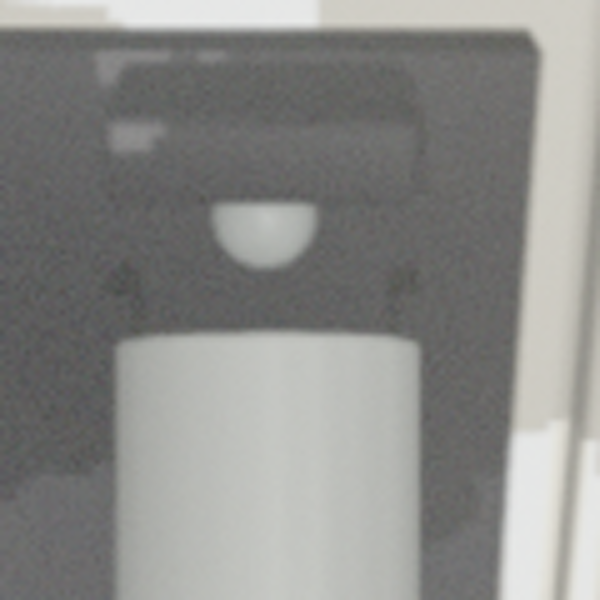

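Run:
```python
from cell import *
from h import *
s=sense()
p,R=tcp(30,-1,12);p[1]+=.0002
plan(s,p,R,5)
```

```text
world d mm [ -2.4  -0.5 -26.8] rotvec [-0.001  0.002 -0.054] deg 3.1
offset [[-1.6, 5.2, -0.1], [-1.6, 5.1, -0.1], [-1.7, 5.1, -0.1], [-1.7, 5.1, -0.1], [-1.8, 5.1, -0.1]]
dr [[-0.0, 0.0, -0.011], [-0.0, 0.0, -0.011], [-0.0, 0.0, -0.011], [-0.0, 0.0, -0.011], [-0.0, 0.0, -0.011]]
```

Call:
arm_command(offset=[[-1.6,5,-0.2],[-1.6,5,-0.2],[-1.7,5,-0.1],[-1.7,5,0],[-1.8,5,0],[0,0,0]], dr=[[0,0.002,-0.011],[0,0,-0.011],[0,0,-0.011],[0,0,-0.011],[0,0,-0.01],[0,0,0]])

```text
clock: 17.2
ee_pos: [0.599, -0.1618, 0.0742]
tool_rot: [0.702, 0.08, 0.103, -0.7]
contact_force: [0.8, -0.3, -1.3]
finger_gap: 0.353
```

```bash
python3 look.py w11; python3 look.py s11 side;python3 - <<'E'
from cell import *
from h import *
im=cv2.imread('pics/w11.png')[120:330,225:405]
im=(255*(im/255.)**0.5).astype('uint8')
cv2.imwrite('pics/w11c.png',cv2.resize(im,None,fx=2.8,fy=2.8,interpolation=cv2.INTER_CUBIC))
s=sense()
p,R=tcp(30,-1,5);p[1]+=.0002
plan(s,p,R,4)
im=cv2.imread('pics/s11.png')[300:480,200:440]
im=(255*(im/255.)**0.5).astype('uint8')
cv2.imwrite('pics/s11c.png',cv2.resize(im,None,fx=3,fy=3,interpolation=cv2.INTER_CUBIC))
E
```

```text
17.25 [ 0.5994 -0.1621  0.0746] [-0.6  0.3 -1.3] 0.34886471256502977
[[0.966, 0.258, 0.033], [-0.032, -0.008, 0.999], [0.258, -0.966, 0.0]]
17.3 [ 0.5997 -0.1625  0.0749] [-0.2 -0.3 -1.1] 0.3499842519706611
[[0.966, 0.258, 0.033], [-0.032, -0.008, 0.999], [0.258, -0.966, 0.0]]
world d mm [-0.3 -0.9 -7.5] rotvec [-0.001  0.002 -0.001] deg 0.1
offset [[-0.6, 1.8, -0.2], [-0.6, 1.8, -0.2], [-0.6, 1.8, -0.2], [-0.6, 1.8, -0.2]]
dr [[-0.0, 0.0, -0.0], [-0.0, 0.0, -0.0], [-0.0, 0.0, -0.0], [-0.0, 0.0, -0.0]]
```

View pics/w11c.png

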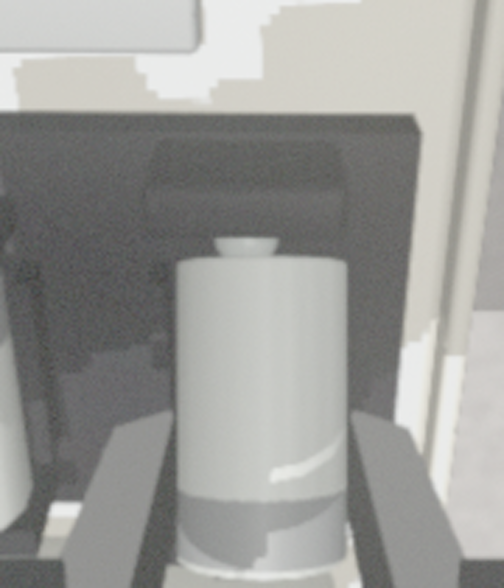

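View pics/s11c.png

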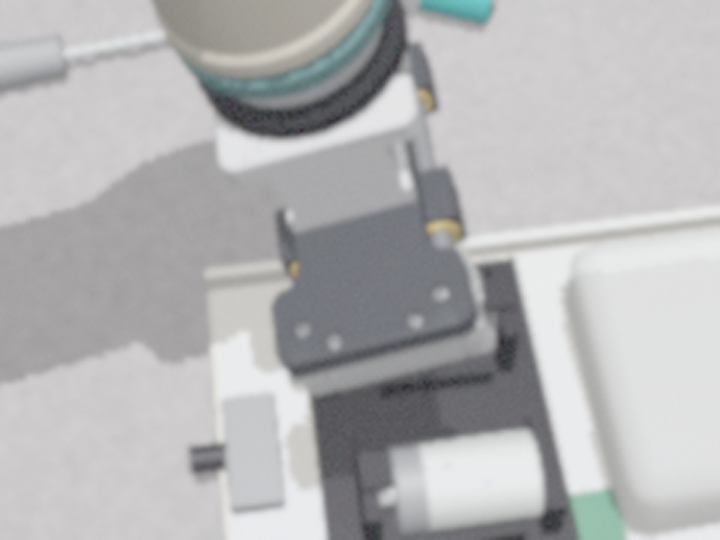

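Call:
arm_command(offset=[[0,0,-2.5],[0,0,0],[0,0,0]], dr=[[0,0,0],[0,0,0],[0,0,0]])

```text
clock: 17.6
ee_pos: [0.5992, -0.1669, 0.0747]
tool_rot: [0.703, 0.08, 0.105, -0.699]
contact_force: [-0.0, -0.2, -1.4]
finger_gap: 0.35
```

Call:
arm_command(offset=[[0,0,0]], dr=[[0,0,0]])

```text
clock: 17.7
ee_pos: [0.5991, -0.1668, 0.0746]
tool_rot: [0.703, 0.08, 0.105, -0.699]
contact_force: [0.4, -0.1, -1.5]
finger_gap: 0.352
```

```bash
python3 look.py w12
python3 - <<'E'
from cell import *
from h import *
im=cv2.imread('pics/w12.png')[120:330,225:405]
im=(255*(im/255.)**0.5).astype('uint8')
cv2.imwrite('pics/w12c.png',cv2.resize(im,None,fx=2.8,fy=2.8,interpolation=cv2.INTER_CUBIC))
s=sense()
p,R=tcp(30,-1,5,O=(.574,-.1640))
plan(s,p,R,4)
E
```

```text
17.75 [ 0.599  -0.1668  0.0746] [-0.1 -0.4 -1.7] 0.3532768379550826
[[0.965, 0.258, 0.036], [-0.034, -0.009, 0.999], [0.258, -0.966, -0.0]]
world d mm [ 0.4  1.9 -7.3] rotvec [ 0.    -0.001 -0.001] deg 0.1
offset [[-0.4, 1.8, 0.5], [-0.4, 1.8, 0.5], [-0.4, 1.8, 0.5], [-0.4, 1.8, 0.5]]
dr [[0.0, -0.0, -0.0], [0.0, -0.0, -0.0], [0.0, -0.0, -0.0], [0.0, -0.0, -0.0]]
```

View pics/w12c.png

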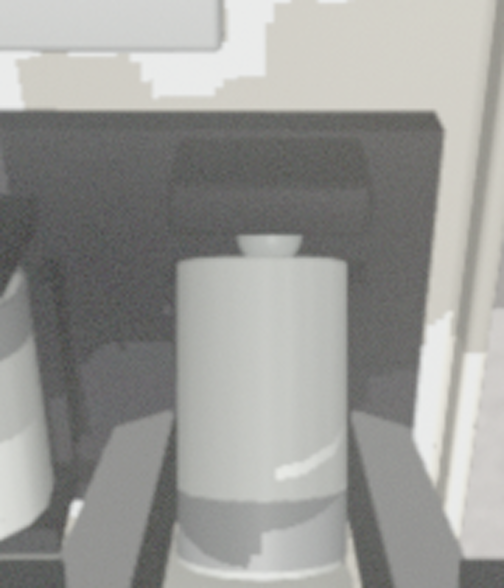

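Call:
arm_command(offset=[[0,0,1.5],[0,1,0],[-0.4,2,0],[-0.4,2,0],[-0.4,2,0],[0,0,0]], dr=[[0,0,0],[0,0,0],[0,0,0],[0,0,0],[0,0,0],[0,0,0]])

```text
clock: 18.35
ee_pos: [0.6001, -0.1651, 0.0674]
tool_rot: [0.703, 0.08, 0.105, -0.699]
contact_force: [1.8, 0.3, -0.8]
finger_gap: 0.352
```

```bash
python3 look.py w13
python3 - <<'E'
from cell import *
from h import *
im=cv2.imread('pics/w13.png')[120:330,225:405]
im=(255*(im/255.)**0.5).astype('uint8')
cv2.imwrite('pics/w13c.png',cv2.resize(im,None,fx=2.8,fy=2.8,interpolation=cv2.INTER_CUBIC))
s=sense()
p,R=tcp(30,-1,1,O=(.574,-.1643))
plan(s,p,R,4)
E
```

```text
18.4 [ 0.6001 -0.1651  0.0674] [ 1.6 -0.  -0.7] 0.3532740589482165
[[0.965, 0.258, 0.035], [-0.034, -0.009, 0.999], [0.259, -0.966, -0.0]]
world d mm [-0.7 -0.1 -4. ] rotvec [ 0. -0. -0.] deg 0.0
offset [[-0.4, 0.9, -0.0], [-0.4, 0.9, -0.0], [-0.4, 0.9, -0.0], [-0.4, 0.9, -0.0]]
dr [[0.0, -0.0, -0.0], [0.0, -0.0, -0.0], [0.0, -0.0, -0.0], [0.0, -0.0, -0.0]]
```

View pics/w13c.png

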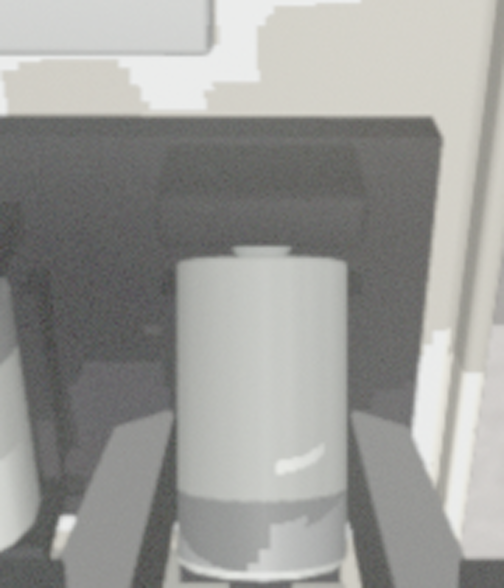

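Call:
arm_command(offset=[[-0.6,1,0],[-0.6,1,0],[-0.4,1,0],[0,0,0]], dr=[[0,0,0],[0,0,0],[0,0,0],[0,0,0]])

```text
clock: 18.8
ee_pos: [0.6, -0.165, 0.0647]
tool_rot: [0.703, 0.08, 0.105, -0.699]
contact_force: [3.4, -0.5, 2.3]
finger_gap: 0.349
```

Run:
```python
from cell import *
from h import *
from ins import *
s=sense()
th=np.radians(30)
for (d,x,h) in ((30,-1,1),(25,-1.5,1),(20,-3,.7)):
    print(d,x,h,np.round(clear(np.radians(d),x,h),1))
    plan(s,*tcp(d,x,h,O=(.574,-.1643)),3)
```

```text
30 -1 1 [ 4.   7.  -4.   7.3]
world d mm [-0.6 -0.2 -1.4] rotvec [ 0.    -0.     0.001] deg 0.1
offset [[-0.3, 0.4, -0.1], [-0.3, 0.4, -0.1], [-0.3, 0.4, -0.1]]
dr [[0.0, -0.0, 0.0], [0.0, -0.0, 0.0], [0.0, -0.0, 0.0]]
25 -1.5 1 [2.3 5.1 0.2 6.4]
world d mm [ 1.5 -0.2 -3.8] rotvec [ 0.    -0.     0.089] deg 5.1
offset [[0.2, 1.4, -0.1], [0.2, 1.3, -0.1], [0.2, 1.3, -0.1]]
dr [[0.0, -0.0, 0.03], [0.0, -0.0, 0.03], [0.0, -0.0, 0.03]]
20 -3 0.7 [1.9 4.6 3.  6.8]
world d mm [ 2.4 -0.3 -6.7] rotvec [ 0.    -0.     0.176] deg 10.1
offset [[0.2, 2.4, -0.1], [0.3, 2.4, -0.1], [0.5, 2.3, -0.1]]
dr [[0.0, -0.0, 0.059], [0.0, -0.0, 0.059], [0.0, -0.0, 0.059]]
```

Run:
```python
from cell import *
from h import *
from ins import *
s=sense()
for (d,x,h) in ((28,-.3,1.8),(25,-.7,1),(22,-1.7,.8),(20,-2.5,.7)):
    print(d,x,h,np.round(clear(np.radians(d),x,h),1))
    plan(s,*tcp(d,x,h,O=(.574,-.1643)),3)
```

```text
28 -0.3 1.8 [ 2.6  5.3 -0.3  5.6]
world d mm [ 1.1 -0.2 -1.5] rotvec [ 0.    -0.     0.036] deg 2.1
offset [[0.2, 0.6, -0.1], [0.2, 0.6, -0.1], [0.3, 0.6, -0.1]]
dr [[0.0, -0.0, 0.012], [0.0, -0.0, 0.012], [0.0, -0.0, 0.012]]
25 -0.7 1 [1.5 4.3 1.7 5.6]
world d mm [ 2.3 -0.3 -3.8] rotvec [ 0.    -0.     0.089] deg 5.1
offset [[0.4, 1.4, -0.1], [0.5, 1.4, -0.1], [0.5, 1.4, -0.1]]
dr [[0.0, -0.0, 0.03], [0.0, -0.0, 0.03], [0.0, -0.0, 0.03]]
22 -1.7 0.8 [1.1 4.  3.3 6. ]
world d mm [ 2.8 -0.3 -5.6] rotvec [ 0.    -0.     0.141] deg 8.1
offset [[0.4, 2.0, -0.1], [0.5, 2.0, -0.1], [0.6, 2.0, -0.1]]
dr [[0.0, -0.0, 0.047], [0.0, -0.0, 0.047], [0.0, -0.0, 0.047]]
20 -2.5 0.7 [1.4 4.1 4.6 6.3]
world d mm [ 2.9 -0.3 -6.7] rotvec [ 0.    -0.     0.176] deg 10.1
offset [[0.4, 2.4, -0.1], [0.5, 2.4, -0.1], [0.6, 2.4, -0.1]]
dr [[0.0, -0.0, 0.059], [0.0, -0.0, 0.059], [0.0, -0.0, 0.059]]
```

Call:
arm_command(offset=[[0.6,0.4,0],[0.5,0.6,0],[0.4,0.8,0],[0.4,0.8,0],[0.4,0.8,0],[0,0,0]], dr=[[0,0,0.017],[0,0,0.018],[0,0,0.018],[0,0,0.018],[0,0,0.018],[0,0,0]])

```text
clock: 19.4
ee_pos: [0.6028, -0.1651, 0.0614]
tool_rot: [0.705, 0.049, 0.074, -0.703]
contact_force: [3.1, 0.1, 2.7]
finger_gap: 0.35
```

```bash
python3 look.py w14;python3 - <<'E'
from cell import *
from h import *
im=cv2.imread('pics/w14.png')[120:330,225:405]
im=(255*(im/255.)**0.5).astype('uint8')
cv2.imwrite('pics/w14c.png',cv2.resize(im,None,fx=2.8,fy=2.8,interpolation=cv2.INTER_CUBIC))
s=sense()
for (d,x,h) in ((25,-.7,1),(22,-1.7,.8),(20,-2.5,.7)):
    plan(s,*tcp(d,x,h,O=(.574,-.1643)),3)
E
```

```text
19.45 [ 0.6024 -0.1651  0.0613] [ 2.9 -0.1  2. ] 0.3485738738995536
[[0.984, 0.172, 0.035], [-0.035, -0.006, 0.999], [0.172, -0.985, 0.0]]
world d mm [-0.  -0.2 -0.4] rotvec [-0.    -0.001 -0.002] deg 0.1
offset [[-0.0, 0.1, -0.1], [-0.0, 0.1, -0.1], [-0.0, 0.1, -0.1]]
dr [[-0.0, -0.0, -0.001], [-0.0, -0.0, -0.001], [-0.0, -0.0, -0.001]]
world d mm [ 0.5 -0.2 -2.2] rotvec [-0.    -0.001  0.051] deg 2.9
offset [[0.0, 0.7, -0.1], [0.1, 0.7, -0.1], [0.1, 0.7, -0.1]]
dr [[-0.0, -0.0, 0.017], [-0.0, -0.0, 0.017], [-0.0, -0.0, 0.017]]
world d mm [ 0.6 -0.2 -3.4] rotvec [-0.    -0.001  0.086] deg 4.9
offset [[0.0, 1.1, -0.1], [0.1, 1.1, -0.1], [0.1, 1.1, -0.1]]
dr [[-0.0, -0.0, 0.029], [-0.0, -0.0, 0.029], [-0.0, -0.0, 0.029]]
```

View pics/w14c.png

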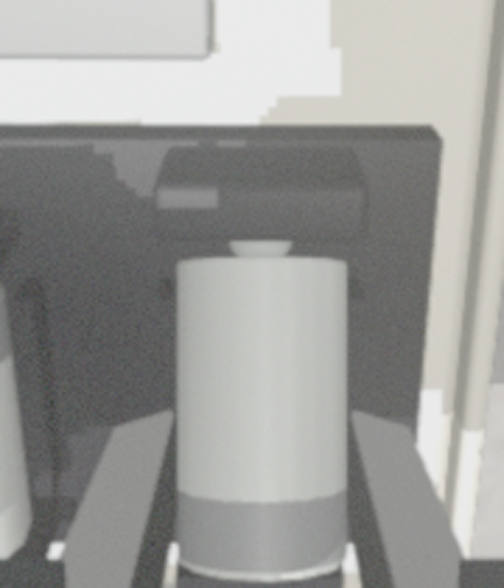

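Call:
arm_command(offset=[[0,0.6,0],[0,0.6,0],[0,0.6,0],[0.1,0.6,0],[0.1,0.6,0],[0,0,0]], dr=[[0,0,0.017],[0,0,0.017],[0,0,0.017],[0,0,0.018],[0,0,0.018],[0,0,0]])

```text
clock: 20.05
ee_pos: [0.6031, -0.1652, 0.0583]
tool_rot: [0.707, 0.017, 0.043, -0.706]
contact_force: [3.4, 0.8, 1.5]
finger_gap: 0.351
```

Run:
```python
from cell import *
from h import *
from ins import *
s=sense()
for (d,x,h) in ((20,-2.5,.7),(16,-4,.6),(12,-4,.5)):
    print(d,x,h,np.round(clear(np.radians(d),x,h),1))
    plan(s,*tcp(d,x,h,O=(.574,-.1643)),3)
print(s['joints'])
```

```text
20 -2.5 0.7 [1.4 4.1 4.6 6.3]
world d mm [-0.1 -0.1 -0.3] rotvec [-0.    -0.001 -0.003] deg 0.1
offset [[-0.1, 0.1, -0.0], [-0.1, 0.1, -0.0], [-0.1, 0.1, -0.0]]
dr [[-0.0, -0.0, -0.001], [-0.0, -0.0, -0.001], [-0.0, -0.0, -0.001]]
16 -4 0.6 [ 1.7  4.3 99.   7. ]
world d mm [ 0.1 -0.1 -2.6] rotvec [-0.    -0.001  0.067] deg 3.9
offset [[-0.0, 0.9, -0.0], [-0.0, 0.9, -0.0], [0.0, 0.9, -0.0]]
dr [[-0.0, -0.0, 0.022], [-0.0, -0.0, 0.022], [-0.0, -0.0, 0.022]]
12 -4 0.5 [ 2.3  3.3 99.   6.2]
world d mm [ 1.8 -0.2 -5.1] rotvec [-0.    -0.001  0.137] deg 7.9
offset [[0.4, 1.8, -0.0], [0.5, 1.7, -0.0], [0.6, 1.7, -0.0]]
dr [[-0.0, -0.0, 0.046], [-0.0, -0.0, 0.046], [-0.0, -0.0, 0.046]]
[ 0.64721634  0.84033243 -0.69047206  1.78652323  0.78790301  0.7147129
  1.07403436]
```

```bash
python3 look.py s15 side; python3 look.py c15 scene
python3 - <<'E'
from h import *
a=cv2.imread('pics/s15.png')[330:480,240:400];b=cv2.imread('pics/c15.png')[110:260,90:260]
f=lambda im:cv2.resize((255*(im/255.)**0.5).astype('uint8'),None,fx=4,fy=4,interpolation=cv2.INTER_CUBIC)
cv2.imwrite('pics/s15c.png',f(a));cv2.imwrite('pics/c15c.png',f(b))
E
```

```text
20.1 [ 0.6029 -0.1652  0.0583] [4.4 0.7 1. ] 0.35140943975840877
[[0.996, 0.085, 0.036], [-0.035, -0.003, 0.999], [0.085, -0.996, 0.0]]
20.15 [ 0.6027 -0.1651  0.0583] [3.9 0.1 0.6] 0.3483844258518558
[[0.996, 0.085, 0.035], [-0.035, -0.003, 0.999], [0.085, -0.996, -0.0]]
```

View pics/s15c.png

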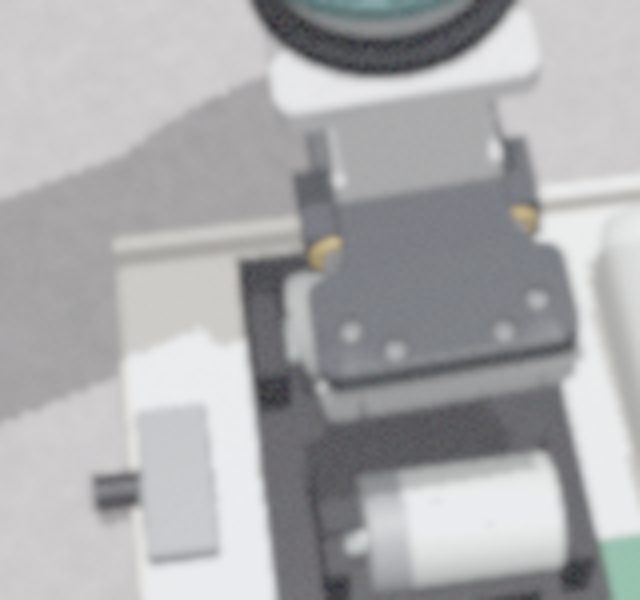

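View pics/c15c.png

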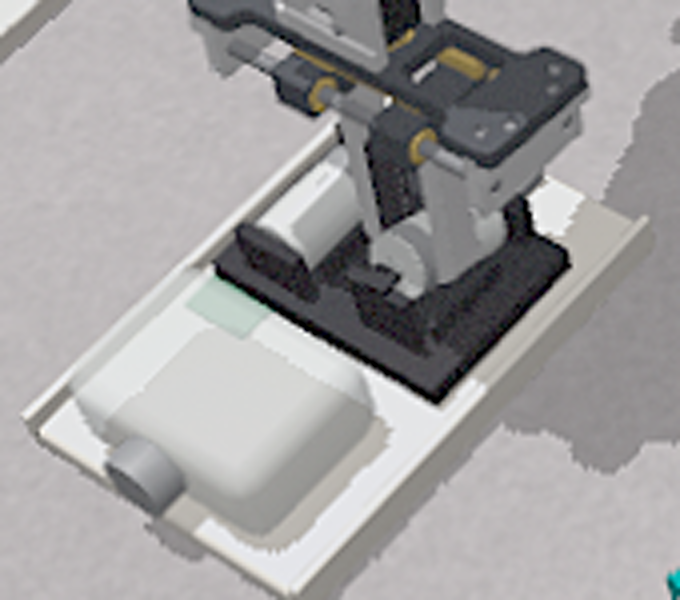

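Call:
arm_command(offset=[[-0.1,0.7,0],[-0.1,0.7,0],[-0.1,0.7,0],[-0.1,0.6,0],[0,0,0]], dr=[[0,0,0.017],[0,0,0.017],[0,0,0.017],[0,0,0.017],[0,0,0]])

```text
clock: 20.65
ee_pos: [0.6031, -0.1653, 0.0556]
tool_rot: [0.707, -0.007, 0.019, -0.707]
contact_force: [4.1, 0.7, 1.7]
finger_gap: 0.352
```

Run:
```python
from cell import *
from h import *
from ins import *
s=sense()
for (d,x,h) in ((16,-4.3,.6),(12,-4.8,.5),(9,-5.5,.4),(6,-6.6,.3)):
    print(d,x,h,np.round(clear(np.radians(d),x,h),1))
    plan(s,*tcp(d,x,h,O=(.574,-.1643)),3)
```

```text
16 -4.3 0.6 [ 2.   4.6 99.   7.3]
world d mm [-0.1 -0.1 -0. ] rotvec [ 0.    -0.001 -0.001] deg 0.1
offset [[-0.0, 0.0, -0.0], [-0.0, 0.0, -0.0], [-0.0, 0.0, -0.0]]
dr [[0.0, -0.0, -0.0], [0.0, -0.0, -0.0], [0.0, -0.0, -0.0]]
12 -4.8 0.5 [ 3.1  4.1 99.   7. ]
world d mm [ 1.  -0.1 -2.5] rotvec [ 0.    -0.001  0.069] deg 4.0
offset [[0.3, 0.8, -0.0], [0.3, 0.8, -0.0], [0.4, 0.8, -0.0]]
dr [[0.0, -0.0, 0.023], [0.0, -0.0, 0.023], [0.0, -0.0, 0.023]]
9 -5.5 0.4 [ 2.4  4.1 99.   7.1]
world d mm [ 1.4 -0.1 -4.5] rotvec [ 0.    -0.001  0.122] deg 7.0
offset [[0.5, 1.5, -0.0], [0.5, 1.5, -0.0], [0.6, 1.4, -0.0]]
dr [[0.0, -0.0, 0.041], [0.0, -0.0, 0.041], [0.0, -0.0, 0.041]]
6 -6.6 0.3 [ 2.   4.2 99.   7.7]
world d mm [ 1.3 -0.1 -6.5] rotvec [ 0.    -0.001  0.174] deg 10.0
offset [[0.4, 2.2, -0.0], [0.5, 2.1, -0.0], [0.7, 2.1, -0.0]]
dr [[0.0, -0.0, 0.058], [0.0, -0.0, 0.058], [0.0, -0.0, 0.058]]
```

Call:
arm_command(offset=[[0,0.7,0],[0.1,0.7,0],[0.2,0.7,0],[0.2,0.8,0],[0.2,0.8,0],[0.2,0.7,0],[0,0,0]], dr=[[0,0,0.02],[0,0,0.02],[0,0,0.02],[0,0,0.02],[0,0,0.02],[0,0,0.02],[0,0,0]])

```text
clock: 21.35
ee_pos: [0.6038, -0.1653, 0.0509]
tool_rot: [-0.705, 0.049, 0.024, 0.707]
contact_force: [4.7, 0.4, 0.4]
finger_gap: 0.352
```

```bash
python3 look.py w16; python3 look.py c16 scene
python3 - <<'E'
from cell import *
from h import *
from ins import *
s=sense()
for (d,x,h) in ((9,-5.5,.4),(6,-7,.3),(4,-8,.3),(2,-8.8,.2),(1,-8.8,0)):
    print(d,x,h,np.round(clear(np.radians(d),x,h),1))
    plan(s,*tcp(d,x,h,O=(.574,-.1643)),3)
b=cv2.imread('pics/c16.png')[150:210,140:240]
f=lambda im:cv2.resize((255*(im/255.)**0.5).astype('uint8'),None,fx=8,fy=8,interpolation=cv2.INTER_CUBIC)
cv2.imwrite('pics/c16c.png',f(b))
im=cv2.imread('pics/w16.png')[120:330,225:405]
im=(255*(im/255.)**0.5).astype('uint8')
cv2.imwrite('pics/w16c.png',cv2.resize(im,None,fx=2.8,fy=2.8,interpolation=cv2.INTER_CUBIC))
E
```

```text
21.4 [ 0.6035 -0.1654  0.051 ] [5.3 0.2 1.3] 0.3485437527887152
[[0.994, -0.103, 0.035], [-0.035, 0.003, 0.999], [-0.103, -0.995, -0.0]]
21.45 [ 0.6034 -0.1653  0.051 ] [4.8 0.8 0. ] 0.3545184067194812
[[0.994, -0.103, 0.035], [-0.035, 0.003, 0.999], [-0.103, -0.995, -0.0]]
9 -5.5 0.4 [ 2.4  4.1 99.   7.1]
world d mm [ 1.  -0.   0.2] rotvec [ 0.    -0.001  0.002] deg 0.1
offset [[0.3, -0.1, 0.0], [0.3, -0.1, 0.0], [0.3, -0.1, 0.0]]
dr [[0.0, -0.0, 0.001], [0.0, -0.0, 0.001], [0.0, -0.0, 0.001]]
6 -7 0.3 [ 2.4  4.6 99.   8.1]
world d mm [ 0.6 -0.  -1.8] rotvec [ 0.    -0.001  0.054] deg 3.1
offset [[0.2, 0.6, 0.0], [0.3, 0.6, 0.0], [0.3, 0.6, 0.0]]
dr [[0.0, -0.0, 0.018], [0.0, -0.0, 0.018], [0.0, -0.0, 0.018]]
4 -8 0.3 [ 2.4  5.  99.   8.7]
world d mm [ 0.2  0.  -3.1] rotvec [ 0.    -0.001  0.089] deg 5.1
offset [[0.2, 1.0, 0.0], [0.2, 1.0, 0.0], [0.2, 1.0, 0.0]]
dr [[0.0, -0.0, 0.03], [0.0, -0.0, 0.03], [0.0, -0.0, 0.03]]
2 -8.8 0.2 [ 2.   5.3 99.   9.1]
world d mm [-0.1  0.  -4.6] rotvec [ 0.    -0.001  0.124] deg 7.1
offset [[0.1, 1.5, 0.0], [0.2, 1.5, 0.0], [0.3, 1.5, 0.0]]
dr [[0.0, -0.0, 0.041], [0.0, -0.0, 0.041], [0.0, -0.0, 0.041]]
1 -8.8 0 [99.  5. 99.  9.]
world d mm [ 0.2  0.  -5.4] rotvec [ 0.    -0.001  0.141] deg 8.1
offset [[0.3, 1.8, 0.0], [0.3, 1.8, 0.0], [0.4, 1.8, 0.0]]
dr [[0.0, -0.0, 0.047], [0.0, -0.0, 0.047], [0.0, -0.0, 0.047]]
```

View pics/w16c.png

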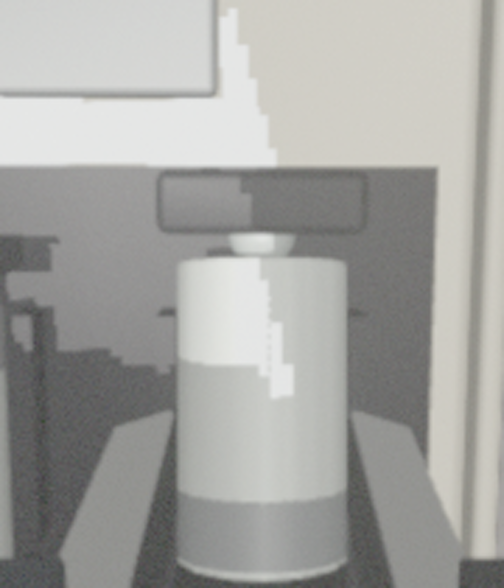

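View pics/c16c.png

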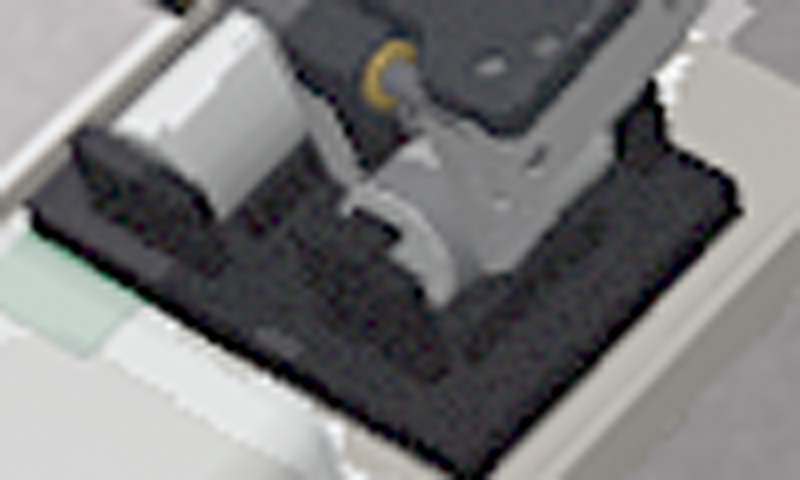

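Run:
```python
from h import *
import pickle
c=pickle.load(open('pics/w16.pkl','rb'))
a=plane(c,(225+262/2.8,120+233/2.8),F+.028);b=plane(c,(225+262/2.8,120+259/2.8),F+.034)
print(a,b,'housing front->flat top mm',(b-a)[0]*1000,'=> flat top at disp x',(b-a)[0]*1000-14, 'housing-> O.x',a[0]+.014)
```

```text
[ 0.55847478 -0.16297002  0.0587    ] [ 0.56282303 -0.16313019  0.0647    ] housing front->flat top mm 4.348253093654275 => flat top at disp x -9.651746906345725 housing-> O.x 0.5724747757710622
```

Run:
```python
from cell import *
from h import *
from ins import *
s=sense()
for (d,x,h) in ((9,-4.5,.4),(6,-6,.3),(4,-7,.2),(2,-8,.1),(1,-8,0),(0,-8,0)):
    print(d,x,h,np.round(clear(np.radians(d),x,h),1))
    plan(s,*tcp(d,x,h,O=(.572,-.1643)),3)
```

```text
9 -4.5 0.4 [ 1.4  3.1 99.   6.1]
world d mm [ 0.  -0.1  0.2] rotvec [ 0.    -0.001  0.002] deg 0.1
offset [[0.0, -0.1, -0.0], [0.0, -0.1, -0.0], [0.0, -0.1, -0.0]]
dr [[0.0, -0.0, 0.001], [0.0, -0.0, 0.001], [0.0, -0.0, 0.001]]
6 -6 0.3 [ 1.4  3.6 99.   7.1]
world d mm [-0.4 -0.  -1.8] rotvec [ 0.    -0.001  0.054] deg 3.1
offset [[-0.1, 0.6, -0.0], [-0.1, 0.6, -0.0], [-0.1, 0.6, -0.0]]
dr [[0.0, -0.0, 0.018], [0.0, -0.0, 0.018], [0.0, -0.0, 0.018]]
4 -7 0.2 [ 1.4  4.  99.   7.7]
world d mm [-0.8 -0.  -3.2] rotvec [ 0.    -0.001  0.089] deg 5.1
offset [[-0.2, 1.1, -0.0], [-0.1, 1.1, -0.0], [-0.1, 1.1, -0.0]]
dr [[0.0, -0.0, 0.03], [0.0, -0.0, 0.03], [0.0, -0.0, 0.03]]
2 -8 0.1 [ 1.2  4.5 99.   8.3]
world d mm [-1.3 -0.  -4.7] rotvec [ 0.    -0.001  0.124] deg 7.1
offset [[-0.3, 1.6, -0.0], [-0.2, 1.6, -0.0], [-0.1, 1.6, -0.0]]
dr [[0.0, -0.0, 0.041], [0.0, -0.0, 0.041], [0.0, -0.0, 0.041]]
1 -8 0 [99.   4.2 99.   8.2]
world d mm [-1.  -0.  -5.4] rotvec [ 0.    -0.001  0.141] deg 8.1
offset [[-0.1, 1.8, -0.0], [-0.1, 1.8, -0.0], [0.0, 1.8, -0.0]]
dr [[0.0, -0.0, 0.047], [0.0, -0.0, 0.047], [0.0, -0.0, 0.047]]
0 -8 0 [99.  4. 99.  8.]
world d mm [-0.8 -0.  -6.1] rotvec [ 0.    -0.001  0.159] deg 9.1
offset [[-0.0, 2.0, -0.0], [0.1, 2.0, -0.0], [0.2, 2.0, -0.0]]
dr [[0.0, -0.0, 0.053], [0.0, -0.0, 0.053], [0.0, -0.0, 0.053]]
```

Go to θ≈4°.

Call:
arm_command(offset=[[-0.1,0.6,0],[-0.1,0.6,0],[-0.1,0.7,0],[-0.1,0.7,0],[-0.1,0.6,0],[0,0,0]], dr=[[0,0,0.018],[0,0,0.018],[0,0,0.018],[0,0,0.018],[0,0,0.017],[0,0,0]])

```text
clock: 22.05
ee_pos: [0.6031, -0.1653, 0.0477]
tool_rot: [-0.703, 0.08, 0.055, 0.705]
contact_force: [5.8, -0.6, -0.0]
finger_gap: 0.352
```

Run:
```python
from cell import *
from h import *
s=sense()
for (d,x,h) in ((4,-7,.2),(2,-8,.1),(0,-8.2,0)):
    plan(s,*tcp(d,x,h,O=(.572,-.1643)),3)
```

```text
world d mm [-0.5 -0.   0.1] rotvec [-0.    -0.001  0.   ] deg 0.0
offset [[-0.2, 0.0, -0.0], [-0.2, 0.0, -0.0], [-0.2, 0.0, -0.0]]
dr [[-0.0, -0.0, 0.0], [-0.0, -0.0, 0.0], [-0.0, -0.0, 0.0]]
world d mm [-0.9 -0.  -1.4] rotvec [-0.    -0.001  0.035] deg 2.0
offset [[-0.2, 0.5, -0.0], [-0.2, 0.5, -0.0], [-0.2, 0.5, -0.0]]
dr [[-0.0, -0.0, 0.012], [-0.0, -0.0, 0.012], [-0.0, -0.0, 0.012]]
world d mm [-0.6 -0.  -2.8] rotvec [-0.    -0.001  0.07 ] deg 4.0
offset [[-0.0, 1.0, -0.0], [0.0, 1.0, -0.0], [0.0, 1.0, -0.0]]
dr [[-0.0, -0.0, 0.023], [-0.0, -0.0, 0.023], [-0.0, -0.0, 0.023]]
```

Call:
arm_command(offset=[[-0.3,0.5,0],[-0.3,0.5,0],[-0.2,0.5,0],[0,0,0]], dr=[[0,0,0.014],[0,0,0.014],[0,0,0.014],[0,0,0]])

```text
clock: 22.45
ee_pos: [0.6023, -0.1653, 0.0463]
tool_rot: [-0.701, 0.095, 0.07, 0.704]
contact_force: [7.4, 0.6, -2.0]
finger_gap: 0.351
```

Call:
arm_command(offset=[[0,0.6,0],[0,0.5,0],[0,0,0]], dr=[[0,0,0.014],[0,0,0.012],[0,0,0]])

```text
clock: 22.75
ee_pos: [0.6021, -0.1653, 0.0453]
tool_rot: [-0.699, 0.104, 0.079, 0.703]
contact_force: [7.7, -0.2, -0.9]
finger_gap: 0.351
```

```bash
python3 look.py w17; python3 look.py c17 scene
python3 - <<'E'
from cell import *
from h import *
s=sense()
for (d,x,h) in ((0,-8.2,0),(0,-5,0)):
    plan(s,*tcp(d,x,h,O=(.572,-.1643)),3)
b=cv2.imread('pics/c17.png')[150:210,140:240]
f=lambda im:cv2.resize((255*(im/255.)**0.5).astype('uint8'),None,fx=8,fy=8,interpolation=cv2.INTER_CUBIC)
cv2.imwrite('pics/c17c.png',f(b))
im=cv2.imread('pics/w17.png')[120:330,225:405]
im=(255*(im/255.)**0.5).astype('uint8')
cv2.imwrite('pics/w17c.png',cv2.resize(im,None,fx=2.8,fy=2.8,interpolation=cv2.INTER_CUBIC))
E
```

```text
22.8 [ 0.602  -0.1653  0.0454] [ 7.6  0.4 -1.2] 0.352183847425615
[[0.966, -0.255, 0.036], [-0.034, 0.009, 0.999], [-0.255, -0.967, -0.0]]
22.85 [ 0.602  -0.1653  0.0454] [ 6.3  0.  -1.6] 0.34873175207864643
[[0.966, -0.255, 0.036], [-0.034, 0.009, 0.999], [-0.255, -0.967, 0.0]]
world d mm [ 0.4 -0.1 -0.5] rotvec [-0.    -0.001  0.004] deg 0.2
offset [[0.2, 0.1, -0.0], [0.2, 0.1, -0.0], [0.2, 0.1, -0.0]]
dr [[-0.0, -0.0, 0.001], [-0.0, -0.0, 0.001], [-0.0, -0.0, 0.001]]
world d mm [ 3.6 -0.2 -0.5] rotvec [-0.    -0.001  0.004] deg 0.2
offset [[1.2, -0.1, -0.0], [1.2, -0.2, -0.0], [1.2, -0.2, -0.0]]
dr [[-0.0, -0.0, 0.001], [-0.0, -0.0, 0.001], [-0.0, -0.0, 0.001]]
```

View pics/w17c.png

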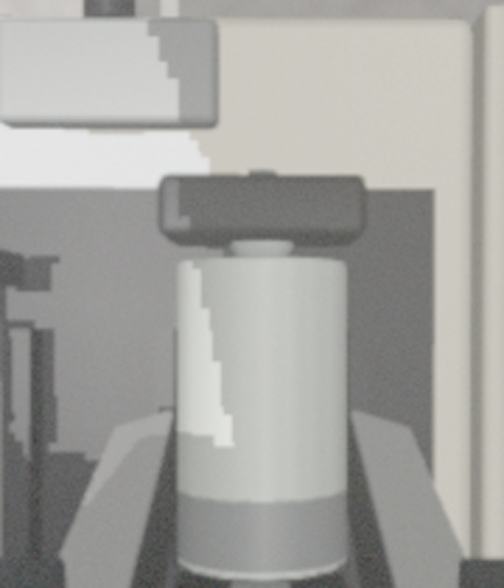

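View pics/c17c.png

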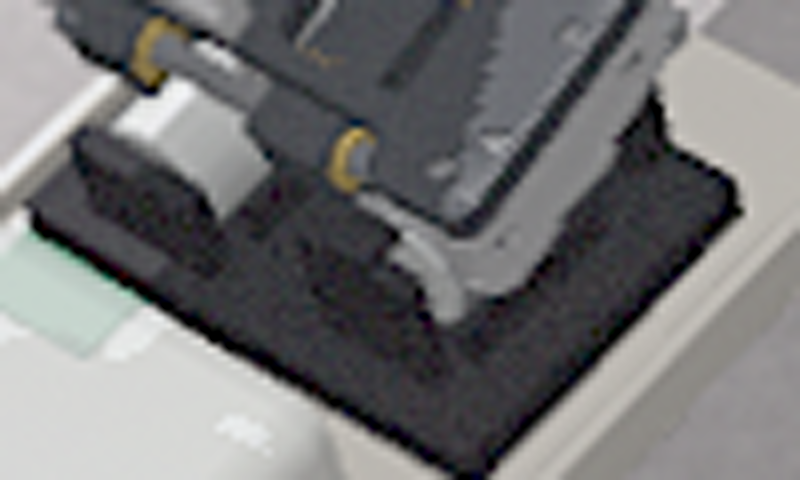

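Call:
arm_command(offset=[[0.3,0.5,0],[0.2,0.4,0],[0,0,0]], dr=[[0,0,0.003],[0,0,0],[0,0,0]])

```text
clock: 23.15
ee_pos: [0.6022, -0.1653, 0.0449]
tool_rot: [-0.699, 0.105, 0.08, 0.703]
contact_force: [7.4, 0.3, 2.2]
finger_gap: 0.352
```

Call:
arm_command(offset=[[0.7,-0.2,0],[0.7,-0.2,0],[0.7,-0.2,0],[0.7,-0.2,0],[0,0,0]], dr=[[0,0,0],[0,0,0],[0,0,0],[0,0,0],[0,0,0]])

```text
clock: 23.65
ee_pos: [0.6041, -0.1653, 0.0448]
tool_rot: [-0.699, 0.105, 0.08, 0.702]
contact_force: [4.6, 0.9, 0.8]
finger_gap: 0.348
```

Call:
arm_command(offset=[[0.5,-0.1,0],[0.5,-0.1,0],[0.5,-0.1,0],[0,0,0]], dr=[[0,0,0],[0,0,0],[0,0,0],[0,0,0]])

```text
clock: 24.05
ee_pos: [0.6051, -0.1654, 0.0447]
tool_rot: [-0.699, 0.105, 0.081, 0.702]
contact_force: [3.1, -0.3, 1.2]
finger_gap: 0.353
```

Call:
arm_command(offset=[[0.5,-0.1,0],[0.3,0,0],[0,0,0]], dr=[[0,0,0],[0,0,0],[0,0,0]])

```text
clock: 24.35
ee_pos: [0.6058, -0.1655, 0.0446]
tool_rot: [-0.699, 0.105, 0.081, 0.702]
contact_force: [2.6, 0.1, 3.4]
finger_gap: 0.352
```

```bash
python3 look.py c18 scene
python3 - <<'E'
from h import *
b=cv2.imread('pics/c18.png')[150:210,140:240]
f=lambda im:cv2.resize((255*(im/255.)**0.5).astype('uint8'),None,fx=8,fy=8,interpolation=cv2.INTER_CUBIC)
cv2.imwrite('pics/c18c.png',f(b))
E
```

```text
24.4 [ 0.6058 -0.1655  0.0446] [ 2.8 -0.1  2.4] 0.3537892608376386
[[0.965, -0.261, 0.035], [-0.034, 0.009, 0.999], [-0.261, -0.965, -0.0]]
```

View pics/c18c.png

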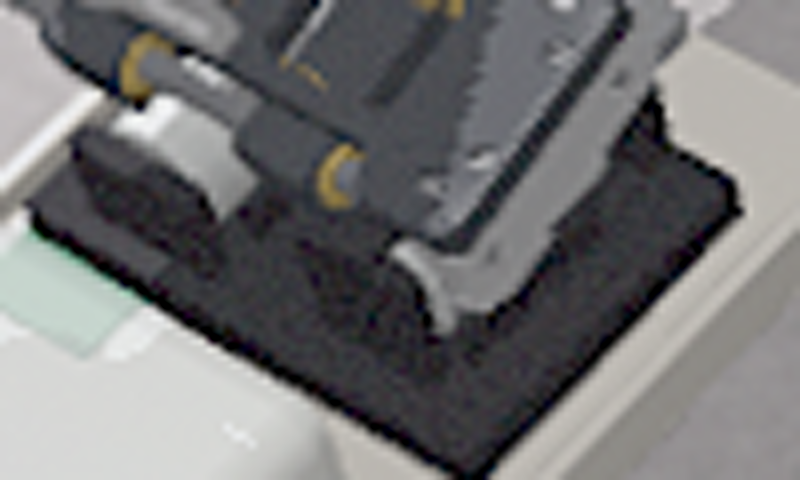

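Call:
arm_command(offset=[[0,0,0],[0,0,0],[0,0,0],[0,0,0]], dr=[[0,0,0],[0,0,0],[0,0,0],[0,0,0]], gripper=0.5)

```text
clock: 24.8
ee_pos: [0.6052, -0.1657, 0.0441]
tool_rot: [-0.699, 0.106, 0.081, 0.702]
contact_force: [0.3, 0.6, -0.5]
finger_gap: 0.501
```

```bash
python3 look.py w19
python3 - <<'E'
from h import *
im=cv2.imread('pics/w19.png')[120:330,225:405]
im=(255*(im/255.)**0.5).astype('uint8')
cv2.imwrite('pics/w19c.png',cv2.resize(im,None,fx=2.8,fy=2.8,interpolation=cv2.INTER_CUBIC))
E
```

```text
24.85 [ 0.6055 -0.1656  0.0442] [-0.4  1.   0.4] 0.5000594205965735
[[0.965, -0.261, 0.035], [-0.034, 0.009, 0.999], [-0.262, -0.965, -0.0]]
```

View pics/w19c.png

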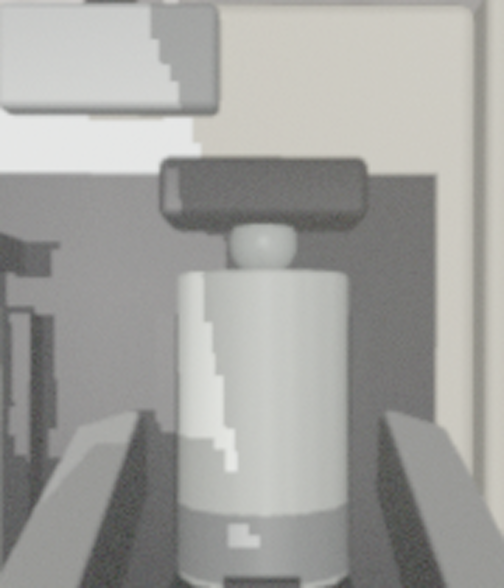

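Call:
arm_command(offset=[[0,-5,0],[-2,-15,0],[-5,-20,0],[-8,-25,0],[-8,-25,0],[0,0,0]], dr=[[0,0,0],[0,0,-0.03],[0,0,-0.06],[0,0,-0.08],[0,0,-0.08],[0,0,0]])

```text
clock: 25.45
ee_pos: [0.5994, -0.1657, 0.1407]
tool_rot: [0.708, -0.015, 0.009, -0.706]
contact_force: [0.3, 0.2, 0.5]
finger_gap: 0.499
```

```bash
python3 look.py w20; python3 look.py c20 scene;python3 - <<'E'
from h import *
im=cv2.imread('pics/w20.png')[150:320,230:410]
im=(255*(im/255.)**0.5).astype('uint8')
cv2.imwrite('pics/w20c.png',cv2.resize(im,None,fx=3.3,fy=3.3,interpolation=cv2.INTER_CUBIC))
b=cv2.imread('pics/c20.png')[140:230,130:250]
cv2.imwrite('pics/c20c.png',cv2.resize((255*(b/255.)**0.5).astype('uint8'),None,fx=6,fy=6,interpolation=cv2.INTER_CUBIC))
E
```

```text
25.5 [ 0.5999 -0.1659  0.139 ] [-0.2 -0.4  0. ] 0.5006233181508124
[[0.999, -0.011, 0.036], [-0.036, -0.002, 0.999], [-0.011, -1.0, -0.002]]
25.55 [ 0.6001 -0.1659  0.1376] [0.1 0.8 0.1] 0.49937773551569037
[[0.999, -0.012, 0.036], [-0.036, -0.001, 0.999], [-0.012, -1.0, -0.002]]
```

View pics/w20c.png

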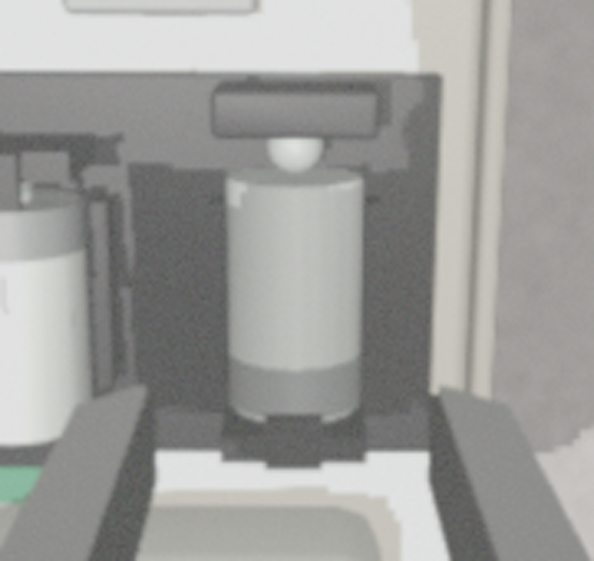

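View pics/c20c.png

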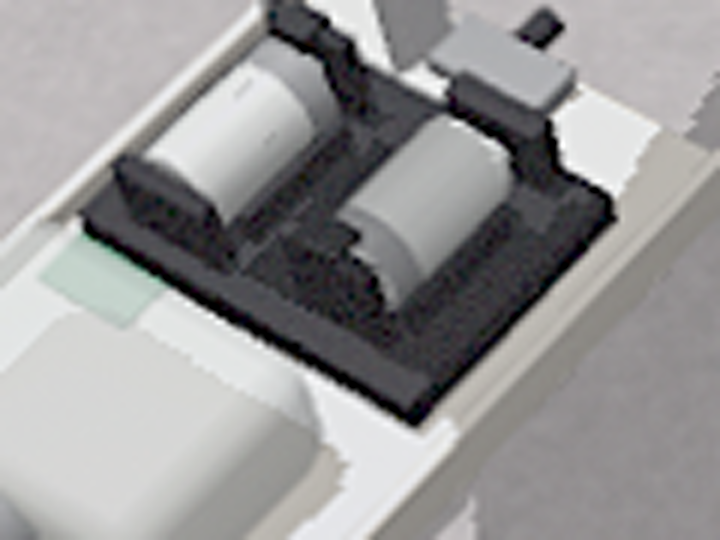

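Call:
arm_command(offset=[[2,5,0],[2,10,0],[2,12,0],[1,12,0],[1,12,0],[0,8,0],[0,2,0],[0,0,0]], dr=[[0,0,-0.01],[0,0,0],[0,0,0],[0,0,0],[0,0,0],[0,0,0],[0,0,0],[0,0,0]], gripper=0, grip_force=10)

```text
clock: 26.35
ee_pos: [0.6076, -0.1654, 0.0753]
tool_rot: [0.707, -0.014, 0.011, -0.707]
contact_force: [1.6, 1.0, -0.5]
finger_gap: 0.0
```

Call:
arm_command(offset=[[1,4,0],[1,3,0],[0,1,0],[0,1,0],[0,0,0]], dr=[[0,0,0],[0,0,0],[0,0,0],[0,0,0],[0,0,0]])

```text
clock: 26.85
ee_pos: [0.6097, -0.1656, 0.0666]
tool_rot: [0.707, -0.014, 0.011, -0.707]
contact_force: [-0.0, -0.9, -0.2]
finger_gap: 0.011
```

Call:
arm_command(offset=[[0,1,0],[0,1,0],[0,0,0]], dr=[[0,0,0],[0,0,0],[0,0,0]])

```text
clock: 27.15
ee_pos: [0.6098, -0.1656, 0.0647]
tool_rot: [0.707, -0.014, 0.012, -0.707]
contact_force: [-0.6, 0.9, 0.6]
finger_gap: 0.004
```

Call:
arm_command(offset=[[0,0.5,0],[0,0.5,0],[0,0,0]], dr=[[0,0,0],[0,0,0],[0,0,0]])

```text
clock: 27.45
ee_pos: [0.6099, -0.1656, 0.0646]
tool_rot: [0.707, -0.013, 0.012, -0.707]
contact_force: [-2.4, 0.4, 6.1]
finger_gap: 0.003
```

Call:
arm_command(offset=[[0,-10,0],[0,-30,0],[0,-40,0],[-20,-40,0],[-40,-20,10],[-40,0,20],[-30,0,20],[0,0,0]], dr=[[0,0,0],[0,0,0],[0,0,0],[0,0,0],[0,0,0],[0,0,0],[0,0,0],[0,0,0]])

```text
clock: 28.25
ee_pos: [0.4779, -0.1087, 0.2048]
tool_rot: [0.708, -0.013, 0.009, -0.706]
contact_force: [0.9, -0.2, 0.1]
finger_gap: 0.007
```

```bash
python3 look.py c21 scene;python3 look.py w21; python3 look.py s21 side
python3 - <<'E'
from h import *
b=cv2.imread('pics/c21.png')[140:230,130:250]
cv2.imwrite('pics/c21c.png',cv2.resize((255*(b/255.)**0.5).astype('uint8'),None,fx=6,fy=6,interpolation=cv2.INTER_CUBIC))
E
```

```text
28.3 [ 0.4807 -0.1103  0.2049] [0.2 0.1 0.8] 0.0029708569970457797
[[0.999, -0.003, 0.033], [-0.033, -0.002, 0.999], [-0.003, -1.0, -0.002]]
28.35 [ 0.4823 -0.1112  0.2048] [-0.1  0.8 -0.3] 0.0026917658779550837
[[0.999, -0.002, 0.035], [-0.035, -0.002, 0.999], [-0.002, -1.0, -0.002]]
28.4 [ 0.483  -0.1115  0.2046] [-0.5  0.1 -0.3] 0.005627015847844262
[[0.999, -0.001, 0.036], [-0.036, -0.001, 0.999], [-0.001, -1.0, -0.001]]
```

View pics/c21c.png

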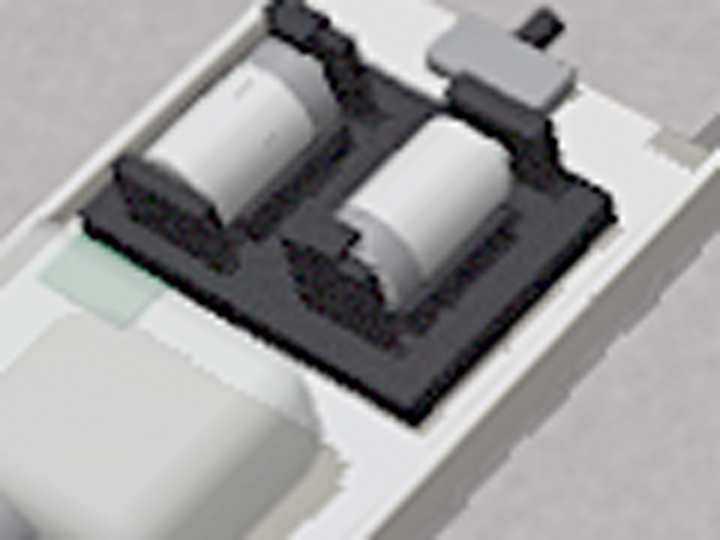

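View pics/c21.png

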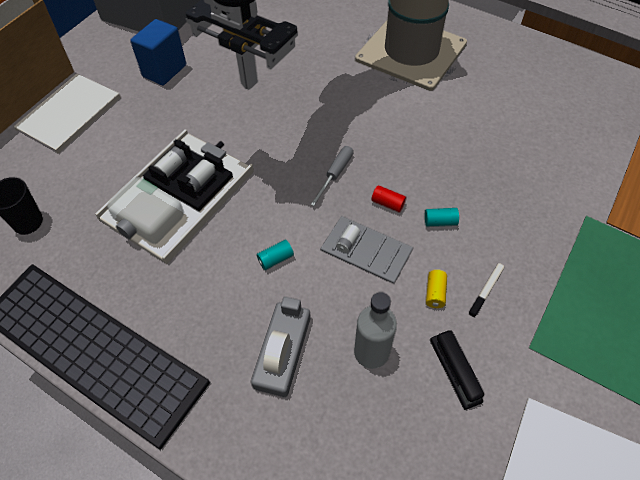

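View pics/s21.png

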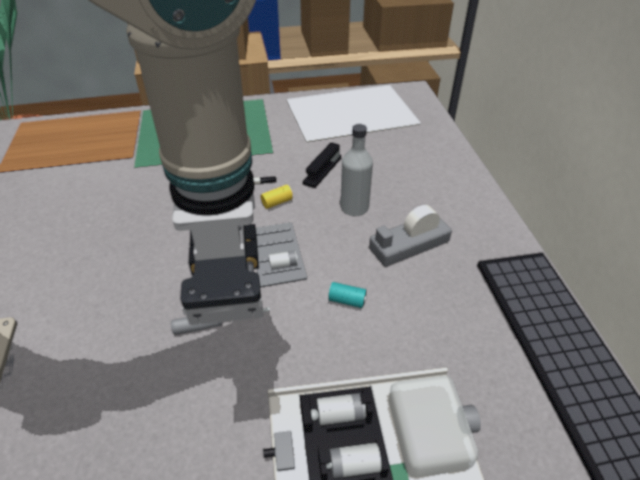

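The pictures show the cell seated in the bay at scene (202,175), with the lip over its nub end. The small cell is still at (347,237) and everything else is where it was. The arm is clear, so I'm handing in.

```bash
python3 -c "
from cell import *
print(close_job())"
```

```text
the job is handed in; nothing more can be done
None
```

The large cell is in the empty bay, flat end against the spring and nub end held under the catch. I handed the job in at about 28.4 s, with the arm clear of everything.

**What I did:**
- I found the bay floor by touch, about 30.7 mm above the desk.
- I inserted the cell flat end first with the nub raised about 30°. I then pushed it back against the spring and turned it down under the catch, still gripped, before letting go.
- My first grasp could not tilt far enough because of a wrist joint limit. I put the cell back in its trough and re-gripped it with the tool leaned 15°.

**Last checks:**
- **Seating:** a light press of 6 N on the cell met its top 33.9 mm above the floor, against 34 mm if seated. The final pictures show the cell level with the lip over its nub end, and still so after the press.
- **Spring:** it reached about 9 to 9.5 mm of its 13 mm, judged from a push of at most 7.7 N. That is a little past the 8 mm you gave, but short of the stop.
- **Surroundings:** the small cell and the other loose things look unmoved.

**Disagreements:**
- My first estimate of the bay was about 2 mm off in x and 1.5 mm off in y; I corrected y from the wrist camera and x from the wrist camera and spring force.
- During entry at 30° the cell's flat end probably brushed the spring housing, at about 3 to 4 N, until I reduced the tilt.

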